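# Weigh out one biscuit from a spring-return dispenser

## Robot

A 7-joint arm with a two-finger parallel gripper is mounted at the origin on a cart in front of the work surface, level with it; the furniture and walls round the work are solid. World frame = base frame: x ahead of the robot, y to its left, z up, the work surface at z = 0. Lengths are in mm, angles in rad, forces in N, time in s.
With the tool pointing down it reaches from about 375 to 925 mm from the base axis. Payload 3.1 kg.
Tool frame: the origin (TCP) lies at the very end of the fingers, on their centre line; the grasp point (between the pads) lies manip.tcp_to_grasp behind it (manip.tcp_to_grasp is the distance from the TCP to the grasp point, in mm); z points along the fingers, y is the direction in which the jaws open and shut (so a half turn about z gives the same grasp; the last joint's range is limited). The gripper opens to 85 mm and grips with 20 to 120 N. Pads are 22 mm wide; open, the fingers measure 114 mm over their backs; the gripper's body (76 mm by 85 mm) begins 54 mm behind the grasp point. The pads swing forward as they close: fully open they stand 13 mm farther back than shut.
Start: joints at [-1.339, 0.383, 0.044, 1.598, -0.018, 1.161, -0.05], TCP at [210.483, 614.98, 231.269] pointing down, gripper open.
Joint ranges: [-2.61, 2.61], [-0.41, 2.15], [-1.48, 1.57], [0, 2.5], [-1.57, 4.71], [0.05, 1.97], [-2.85, 2.85]. Speed limits (rad/s): [2.79, 2.79, 3.14, 3.14, 3.14, 3.14, 3.14].

## Interface

Orientations are given as a rotation vector (axis times angle).
In Python, from rig import manip, eyes gives the robot as it stands.
- The arm moves only by the tool move_arm, never from a script. Its argument "steps" is a list that holds one entry, the list of rows, each a list of 7 numbers: the turn, a rotation vector about the tool's x, y, z in rad, then the shift along the tool's x, y, z in m, then the finger opening in m, from 0 to 0.0854. A call has 1 to 10 rows; each row shifts and turns the commanded pose from where the row before left it, along the tool's axes as they then stand; what a row does not reach is not made up. A row lasts 1/12 s, in which the tool goes at most 41.7 mm and 7.16 degrees, less where a joint would pass 70% of its speed; a pose out of reach is approached as far as the arm can. A call is refused whole if a number of a shift passes 0.0417 or a number of a turn 0.125, either way. A call with a gripper value outside its range is refused whole. The fingers move at their own pace and stop on an object; "squeeze" is the grip in N (left out, the last holds). Time passes only in rows, so rows that do not move let the fingers close. It gives the time, the measured TCP pose, the force and the opening at its end, in the units of the state.
- manip.observe(): the state, without advancing time (a new reading comes with each control period).
- eyes.read_camera(name): name is "scene" or "top"; returns a dict with "img" (400x640x3 uint8, red, green, blue), "depth" (400x640 float32, mm along the optical axis (not along the pixel's ray), 0 where there is no reading), "camera_matrix" (3x3 intrinsics, pixels), "view" (4x4, takes a point from world to camera coordinates). Camera axes: x right, y down, z forward; pixel columns grow to the right and rows downward; lengths in mm; the calibration is good to about 2 mm. A picture is of the moment at which its call begins.
- manip.sign_off(): hands the job in, once; it reports no verdict.
The state is a dict: "time": time; "joints": joint angles; "qvel": joint speeds; "joint_torque": joint torques, N m; "position": TCP position; "ee_rot": TCP orientation; "ft_force": force on the tool from outside, world axes, zero at the start; "moment": the same for the moment, N m; "finger_gap": opening from 0.0 (shut) to 1.0 (fully open).
Only numpy, scipy, OpenCV 4.12 (cv2) and the standard library are available. Lean on these libraries where they do the work, as an engineer would, in place of code of your own. Each camera call takes 0.05 s, during which the arm holds its last target.

## Task

Stand the loose steel pan squarely in the middle of the scale's platform under the biscuit dispenser and let go of it, then press the scale's flat tare key firmly. After that pull the dispenser's sprung slide right out to its stop and hold it there a moment so that exactly one biscuit drops into the pan, ease the slide back home without letting it snap, and let go. Leave the sugar pourer, milk jug and salt shaker where they stand.

Things in the scene. Friction and masses are not known exactly. Their poses are not given: they have to be found in the camera images.
- station: White and steel biscuit dispenser on a C-shaped stand with a portion scale on the same base; fixed; its front looks to the robot's right. Origin on the counter below the middle of the housing's front face; x points from the front into the housing, y left, z up (mm here). Housing x -5 to 100, y -49 to 49, z 114 to 150, open below it; column x 45 to 95; magazine above up to z 186.
- platform_mid (a point): Centre of the steel scale platform's top face (120 x 120 mm), at -35, 0, 30 mm in the station's frame; axes as the station's. The pan's origin belongs here, its tab towards -x; bring it in from the front, below the paddle. The console on the left spans x -100 to -10, y 62 to 128, top at z 24, with a blank dark display at its front.
- tare_key: Flat white pad 42 (x) x 50 (y) mm on the scale's console, at -50, 97, 25 mm in the station's frame. Origin at its centre, 3 mm below its top face, axes as the station's; press straight down. It gives only 1.5 mm (6 N to bottom) and registers at 4 N of finger force; more than 40 N is abuse.
- dose_slide (a joint): The dispenser's slide, in m: 0 = home, 0.052 = pulled out to its stop along the station's -x. A spring pulls it home with 5 N (home) to 9 N (stop), plus about 1 N of friction; let go, it snaps back. At the stop its pocket is clear of the channel floor and its biscuit falls straight down, about 26 mm in front of the housing; once home the next biscuit drops in.
- pull_grip (a point): Middle of the black pull paddle on the slide, home at -38, 0, 130.5 mm in the station's frame; axes as the station's; it moves with the slide. The paddle is an upright ribbed plate 36 long (x) x 16 thick (y) x 32 high (z) mm, on a 12 mm round stem that joins it to the slide's front, which stands 8 mm before the housing. Pinch it firmly across y.
- pan: Loose steel pan, open at the top, 110 (x) x 100 (y) x 22 (z) mm outside, walls and floor 4 to 5 mm thick, 0.14 to 0.26 kg. Origin at the centre of its underside, x towards the end without the tab, z up.
- pan_grip (a point): Point to grip on the pan's tab, at -64, 0, 44 mm in the pan's frame; axes as the pan's. The tab is a flat steel plate 8 thick, 60 wide (y), 46 long, that rises from the wall at the pan's -x end and leans outward (to -x) 20 deg from vertical; its top edge is at x -70, z 59. Grip it across its thickness with the fingers pointing down along it.
- biscuit_low: Rectangular biscuit 32 (x) x 64 (y) x 16 (z) mm, 40 g, at first in the slide's pocket. Origin at the centre of its underside.
- biscuit_top: The same kind of biscuit, at first lying on the slide above the other one; it must stay in the dispenser.
- pourer: Sugar pourer, 72 mm in diameter, 167 mm high, loose bystander standing between pan and station; origin at the centre of its underside.
- jug: Small steel milk jug, 72 x 94 x 80 mm, loose bystander about 120 mm from the pan's start, on its y side (towards the robot); origin under its centre.
- shaker: Salt shaker, 44 mm in diameter, 90 mm high, loose bystander in front of the scale's console, about 128 mm in front of the housing and 98 mm to its left; origin at the centre of its underside.
- hood_edge (a point): Middle of the lower front edge of the white hood, at -22, 0, 186 mm in the station's frame. The hood spans x -22 to 54, y -47 to 47, z 186 to 202 and hangs over the pull paddle's root: a gripper pointing straight down on the paddle hits it, so lean the gripper's body about 35 deg away from the housing (towards -x).

How it is judged:
By the outcome, as a careful person would: the job done as asked, in the order asked, and still so for the second after the job is handed in, with the robot touching nothing.
It also fails if it takes over 72 s, if anything falls off the work surface, if the arm or the gripper's body presses on something with over 40 N, if the wrist force passes 120 N, or if a joint passes its speed limit or range.

## Working session

There is one attempt and no reset: what is moved stays moved. The work goes in short steps, Python scripts to look and compute and a tool call to move; the robot and the scene stay as the last step left them, time stands still between calls to the robot, and variables do not carry over. Pictures are saved under pics/ and viewed, and the job is handed in when it is done.

Besides the shell and the picture viewer there is one more tool, called after "Request:" in YAML: its name, and indented under it one key for each argument. move_arm: Moves the arm, as the interface text tells. Its arguments: {"type":"object","properties":{"steps":{"type":"array"},"squeeze":{"type":"number"}},"required":["steps"]}

```bash
ls; mkdir -p pics
python3 - <<'E'
from rig import manip, eyes
import cv2,numpy as np
o=manip.observe();print(o, manip.tcp_to_grasp)
for n in("scene","top"):
    c=eyes.read_camera(n);cv2.imwrite(f"pics/{n}0.png",c["img"][:,:,::-1]);np.savez(f"{n}0.npz",**c);print(c["camera_matrix"],c["view"])
E
```

```text
pics
{'time': 0.0, 'joints': array([-1.33876155,  0.38386726,  0.04384973,  1.59960603, -0.01791388,
        1.16118405, -0.0499489 ]), 'qvel': array([ 2.40464031e-06, -5.35352310e-04,  8.77901301e-04,  6.07596658e-04,
       -1.14409477e-04,  1.30378631e-03, -4.79548002e-04]), 'joint_torque': array([-5.40642959e-04, -4.33455920e+01,  1.02428388e+00, -2.49521953e+01,
        1.06377972e-02,  1.14190587e-02,  7.02025659e-06]), 'position': array([210.22886396, 614.05393553, 229.85170919]), 'ee_rot': array([-0.51569219, -3.09866963,  0.00416978]), 'ft_force': array([ 0.20622566, -0.07210173, -0.34031797]), 'moment': array([ 0.01471863,  0.02449811, -0.01186691]), 'finger_gap': 1.0005768171236038} 18.700000000000003
[[406.56800297   0.         319.66430997]
 [  0.         406.56800297 201.3250828 ]
 [  0.           0.           1.        ]] [[ 8.12084829e-01 -5.83271738e-01  1.76722806e-02 -4.11478081e+02]
 [-4.27575686e-01 -6.15373749e-01 -6.62188932e-01  3.14191751e+02]
 [ 3.97111147e-01  5.30197349e-01 -7.49128499e-01  8.70923510e+02]
 [ 0.00000000e+00  0.00000000e+00  0.00000000e+00  1.00000000e+00]]
[[452.19920119   0.         315.53898219]
 [  0.         452.19920119 197.28794051]
 [  0.           0.           1.        ]] [[-1.77514747e-02 -9.99734362e-01 -1.46999936e-02 -7.13592869e+00]
 [-9.93338054e-01  1.93083760e-02 -1.13607647e-01  5.50905552e+02]
 [ 1.13861301e-01  1.25853598e-02 -9.93416938e-01  1.18710877e+03]
 [ 0.00000000e+00  0.00000000e+00  0.00000000e+00  1.00000000e+00]]
```

View pics/scene0.png

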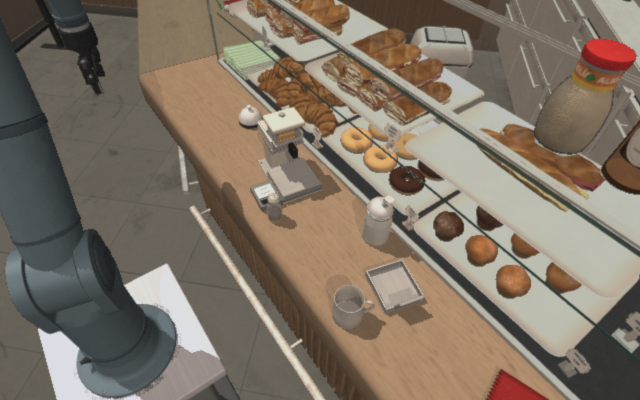

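View pics/top0.png

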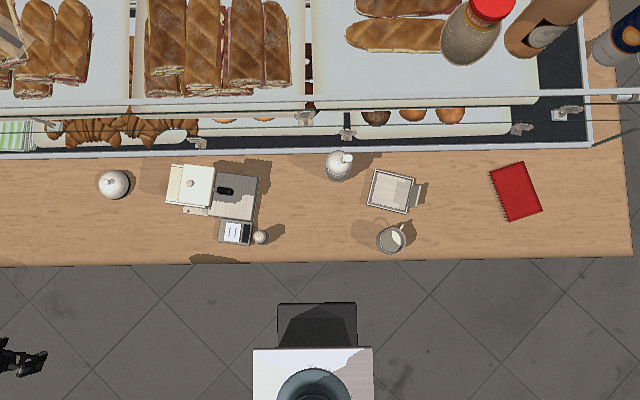

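```bash
cat > h.py <<'E'
import numpy as np,cv2
def load(n):return dict(np.load(n+".npz"))
def crop(c,r0,r1,c0,c1,k,fn):
    im=cv2.resize(c["img"][r0:r1,c0:c1,::-1],None,fx=k,fy=k,interpolation=cv2.INTER_CUBIC)
    for i in range(c0-c0%10+10,c1,10): cv2.line(im,((i-c0)*k,0),((i-c0)*k,4 if i%50 else 12),(0,0,255),1)
    for i in range(r0-r0%10+10,r1,10): cv2.line(im,(0,(i-r0)*k),(4 if i%50 else 12,(i-r0)*k),(0,0,255),1)
    cv2.imwrite(fn,im)
def xyz(c):
    K=c["camera_matrix"];T=np.linalg.inv(c["view"]);d=c["depth"].astype(float)
    v,u=np.mgrid[0:400,0:640]
    p=np.stack([(u-K[0,2])/K[0,0]*d,(v-K[1,2])/K[1,1]*d,d],-1)
    return p@T[:3,:3].T+T[:3,3]
def atz(c,u,v,z):
    K=c["camera_matrix"];T=np.linalg.inv(c["view"])
    r=T[:3,:3]@np.array([(u-K[0,2])/K[0,0],(v-K[1,2])/K[1,1],1]);o=T[:3,3]
    return o+r*(z-o[2])/r[2]
def px(c,p):
    q=c["view"][:3,:3]@np.array(p)+c["view"][:3,3];return (c["camera_matrix"]@q)[:2]/q[2]
E
python3 - <<'E'
from h import *
t=load("top0");s=load("scene0")
crop(t,150,260,155,285,6,"pics/t1.png");crop(t,140,260,315,445,6,"pics/t2.png")
crop(s,90,230,230,400,4,"pics/s1.png");crop(s,190,340,310,440,4,"pics/s2.png")
X=xyz(t)
for u,v in[(190,185),(225,192),(237,205),(260,237),(340,160),(392,192),(392,240),(235,230),(300,250),(345,132),(345,152)]:print(u,v,X[v,u].round(1))
E
```

```text
190 185 [ 411.9  -32.7 1241.8]
225 192 [554.2 201.6 151.3]
237 205 [533.8 194.6  32. ]
260 237 [445.1 125.1  88.9]
340 160 [629.8 -80.9 140.4]
392 192 [ 564.5 -227.8    3.2]
392 240 [ 432.9 -223.2    1.9]
235 230 [467.  201.2  24.9]
300 250 [410.3  28.   -0. ]
345 132 [719.7 -99.2  66.6]
345 152 [655.  -95.1 115.6]
```

View pics/t1.png

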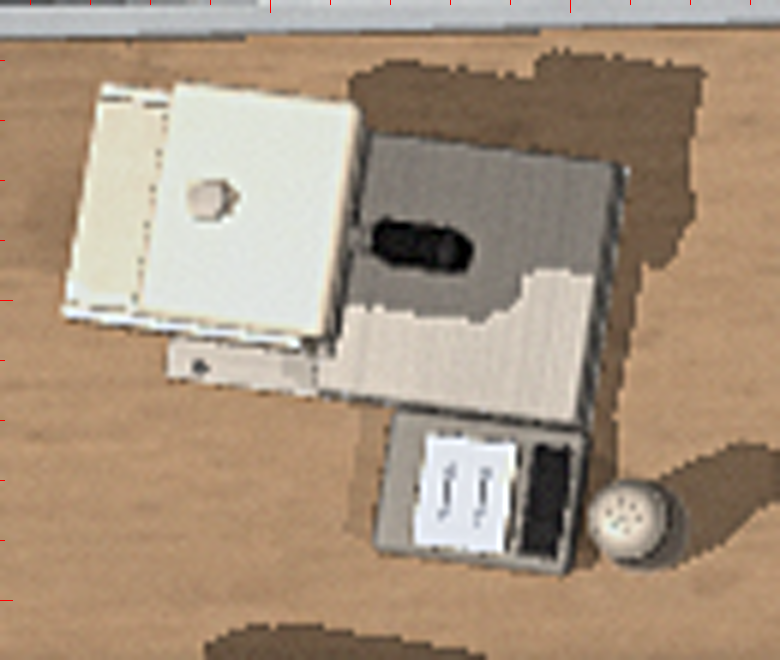

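View pics/t2.png

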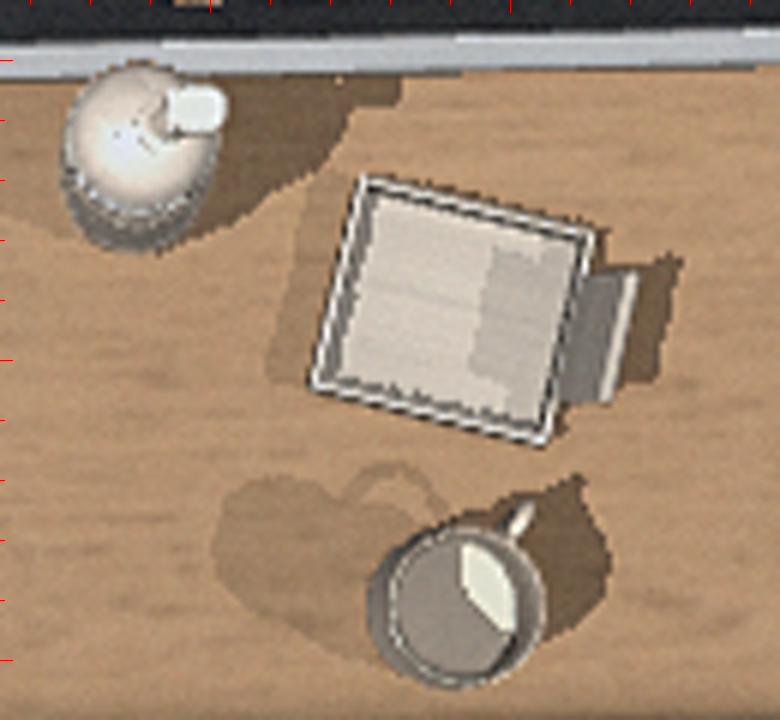

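View pics/s1.png

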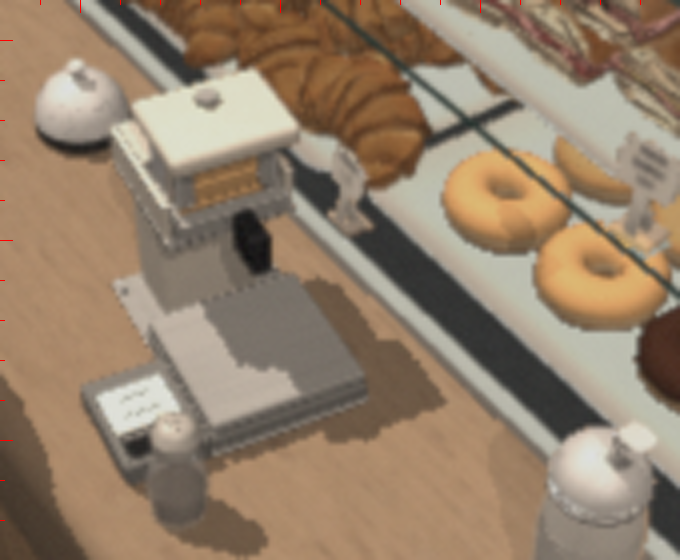

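View pics/s2.png

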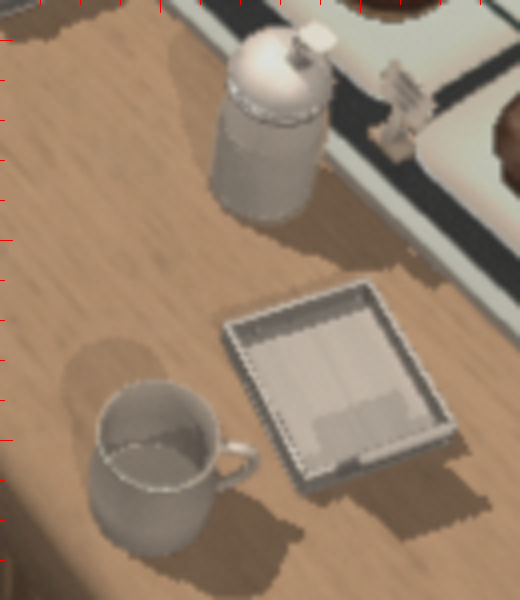

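```bash
cat > fit.py <<'E'
from h import *
from scipy.optimize import least_squares
def fit(obs,x0):
    def f(p,full=False):
        c,s=np.cos(p[2]),np.sin(p[2]);r=[]
        for cam,(u,v),m in obs:
            w=[p[0]+c*m[0]-s*m[1],p[1]+s*m[0]+c*m[1],m[2]]
            r+=list(px(cam,w)-np.array([u,v]))
        return np.array(r)
    s=least_squares(f,x0,loss="soft_l1");return s.x,f(s.x).reshape(-1,2).round(1)
def o(cam,off,k,a,m):return (cam,((a[0]+.5)/k-.5+off[0],(a[1]+.5)/k-.5+off[1]),m)
E
python3 - <<'E'
from fit import *
t=load("top0");s=load("scene0")
T=lambda a,m:o(t,(155,150),6,a,m); S=lambda a,m:o(s,(230,90),4,a,m)
A=[T((622,168),(-95,-60,30)),T((583,420),(-95,60,30)),T((358,103),(-22,-47,202)),T((325,337),(-22,47,202)),T((175,83),(54,-47,202)),T((140,312),(54,47,202)),
T((428,433),(-29,72,28)),T((518,442),(-71,72,28)),T((505,553),(-71,122,28)),T((413,543),(-29,122,28))]
B=[S((367,380),(-95,-60,30)),S((215,443),(-95,60,30)),S((133,105),(54,47,202)),S((255,70),(54,-47,202)),S((300,128),(-22,-47,202)),S((165,167),(-22,47,202))]
for n,q in(("top",A),("sc",B),("both",A+B)):
    x,r=fit(q,[550,200,1.5]);print(n,x.round(3),r.tolist())
T=lambda a,m:o(t,(315,140),6,a,m); S=lambda a,m:o(s,(310,190),4,a,m)
A=[T((365,177),(55,-50,22)),T((592,235),(-55,-50,22)),T((547,443),(-55,50,22)),T((315,385),(55,50,22)),T((637,272),(-71,-30,59)),T((605,402),(-71,30,59))]
B=[S((225,325),(55,50,22)),S((370,283),(55,-50,22))]
for n,q in(("top",A),("sc",B),("both",A+B)):
    x,r=fit(q,[560,-220,1.5]);print(n,x.round(3),r.tolist())
for nm,c in(("t",t),("s",s)):
    X=xyz(c);H=X[...,2]
    for lo,hi,y0,y1 in((60,180,-160,20),):
        m=(c["depth"]>0)&(H>lo)&(H<hi)&(X[...,1]>y0)&(X[...,1]<y1)&(X[...,0]<660)&(X[...,0]>520);p=X[m];print(nm,"pourer",p.min(0).round(),p.max(0).round(),len(p))
    m=(c["depth"]>0)&(H>40)&(H<100)&(X[...,0]<480)&(X[...,0]>380)&(X[...,1]<-150)&(X[...,1]>-300);p=X[m];print("jug",p.min(0).round(),p.max(0).round())
    m=(c["depth"]>0)&(H>40)&(H<100)&(X[...,0]<480)&(X[...,0]>380)&(X[...,1]<160)&(X[...,1]>80);p=X[m];print("shaker",p.min(0).round(),p.max(0).round())
X=xyz(t)
for u in(50,200,260,400):
    for v in range(80,160,4):print(u,v,X[v,u].round(),end=";")
    print()
E
```

```text
top [565.238 242.253   1.422] [[-0.8, -1.0], [-0.8, 0.8], [1.2, -0.4], [0.4, 0.3], [-0.3, -1.1], [-1.0, 0.2], [0.4, -0.1], [0.7, 0.4], [0.1, 0.4], [0.0, 0.0]]
sc [563.443 238.155   1.42 ] [[-0.2, -0.5], [-0.8, -2.5], [-1.5, 0.2], [0.1, -0.1], [0.8, 0.9], [1.5, 1.0]]
both [565.081 241.42    1.418] [[-0.4, -0.8], [-0.5, 0.9], [1.6, -0.3], [0.6, 0.4], [0.2, -1.1], [-0.7, 0.2], [0.6, -0.0], [0.9, 0.5], [0.3, 0.6], [0.2, 0.1], [-0.4, -1.3], [-1.0, -3.4], [-1.5, -0.7], [-0.0, -0.9], [0.7, 0.0], [1.4, 0.1]]
top [ 564.755 -219.657    1.305] [[-0.9, -0.5], [0.7, -0.5], [-0.0, 0.4], [-1.1, 0.2], [0.3, -0.1], [0.6, 0.3]]
sc [ 562.54  -222.758    1.278] [[-0.5, 0.2], [0.5, -0.3]]
both [ 564.796 -220.667    1.301] [[-0.4, -0.6], [1.2, -0.4], [0.3, 0.5], [-0.8, 0.1], [0.7, 0.0], [0.9, 0.4], [-0.6, -0.3], [-0.1, -1.5]]
t pourer [ 594. -110.   60.] [660. -42. 173.] 651
jug [ 396. -244.   41.] [ 476. -177.   85.]
shaker [425. 108.  40.] [465. 144.  97.]
s pourer [ 593. -113.   60.] [656. -46. 170.] 896
jug [ 396. -247.   40.] [ 475. -177.   83.]
shaker [427. 108.  40.] [464. 140.  90.]
50 80 [794. 56
[... 1309 characters left out ...]
6 [730. 135.   5.];260 140 [718. 135.   6.];260 144 [706. 135.   7.];260 148 [695. 135.   8.];260 152 [682. 135.  12.];260 156 [674. 137.  -1.];
400 80 [ 803. -223.  216.];400 84 [ 794. -223.  214.];400 88 [ 784. -223.  213.];400 92 [ 775. -222.  213.];400 96 [ 697. -186.  410.];400 100 [ 755. -222.  213.];400 104 [ 742. -219.  224.];400 108 [ 675. -186.  406.];400 112 [ 773. -248.   62.];400 116 [ 774. -255.   18.];400 120 [ 765. -256.   12.];400 124 [ 699. -220.  207.];400 128 [ 742. -255.   12.];400 132 [ 730. -254.   17.];400 136 [ 717. -253.   21.];400 140 [ 709. -255.    8.];400 144 [ 698. -255.    5.];400 148 [ 683. -251.   21.];400 152 [ 677. -255.   -2.];400 156 [ 665. -254.    0.];
```

```bash
cat > ov.py <<'E'
from fit import *
def box(x0,x1,y0,y1,z0,z1):
    P=[(x,y,z) for x in(x0,x1) for y in(y0,y1) for z in(z0,z1)]
    return [(P[a],P[b]) for a in range(8) for b in range(a) if bin(a^b).count("1")==1]
ST=box(-95,25,-60,60,30,30)+box(-100,-10,62,128,24,24)+box(-71,-29,72,122,28,28)+box(-56,-20,-8,8,114.5,146.5)+box(-22,54,-47,47,186,202)+box(-5,100,-49,49,114,150)
PAN=box(-55,55,-50,50,0,22)+[((-70,-30,59),(-70,30,59)),((-58,-30,16),(-70,-30,59)),((-58,30,16),(-70,30,59))]
def draw(c,objs,r0,r1,c0,c1,k,fn):
    im=cv2.resize(c["img"][r0:r1,c0:c1,::-1],None,fx=k,fy=k,interpolation=cv2.INTER_CUBIC)
    for E,(x,y,th,z) in objs:
        cs,sn=np.cos(th),np.sin(th)
        for a,b in E:
            q=[tuple(int(w) for w in ((px(c,(x+cs*m[0]-sn*m[1],y+sn*m[0]+cs*m[1],m[2]+z))-[c0,r0]+.5)*k)) for m in(a,b)]
            cv2.line(im,q[0],q[1],(0,0,255),1)
    cv2.imwrite(fn,im)
E
python3 - <<'E'
from ov import *
t=load("top0");s=load("scene0")
P=(564.5,240.5,1.42,0)
draw(t,[(ST,P)],150,260,155,285,6,"pics/ot1.png");draw(s,[(ST,P)],90,220,240,340,4,"pics/os1.png")
draw(s,[(ST,P)],90,220,240,340,4,"pics/os1.png")
X=xyz(t);print(atz(t,225.4,191.2,146.5))
c,sn=np.cos(1.42),np.sin(1.42)
print("expected",564.5-38*c,240.5-38*sn)
for n,cc in(("t",t),("s",s)):
    X=xyz(cc);L=(X[...,:2]-[564.5,240.5])@np.array([[c,-sn],[sn,c]]);z=X[...,2];d=cc["depth"]>0
    m=d&(cc["img"].max(-1)<40)&(z>115)&(z<150)&(abs(L[...,1])<30)&(L[...,0]<0)&(L[...,0]>-80)
    print(n,"paddle",m.sum(),L[m].min(0).round(1),L[m].max(0).round(1),np.median(L[m],0).round(1))
    m=d&(z>195)&(z<207)&(abs(L[...,1])<70)&(L[...,0]<80)&(L[...,0]>-50)
    print("hood",np.percentile(L[m],[1,50,99],axis=0).round(1).tolist(),np.median(z[m]).round(1))
    m=d&(z>27)&(z<34)&(abs(L[...,1])<80)&(L[...,0]<30)&(L[...,0]>-110)
    print("plat",np.percentile(L[m],[1,99],axis=0).round(1).tolist(),np.median(z[m]).round(1))
E
```

```text
[556.77498372 201.64487856 146.5       ]
expected 558.7914321433559 202.93123301163465
t paddle 92 [-53.1 -11.9] [-4.2  8.3] [-36.   -0.7]
hood [[-18.2, -45.6], [17.1, 1.0], [55.6, 45.8]] 201.8
plat [[-90.7, -58.8], [19.0, 77.7]] 30.2
s paddle 85 [-54.5  -6. ] [-21.7   7.2] [-43.1   2.7]
hood [[-19.7, -46.1], [13.1, 2.7], [55.5, 44.9]] 201.0
plat [[-91.4, -59.2], [25.7, 72.3]] 29.5
```

View pics/ot1.png

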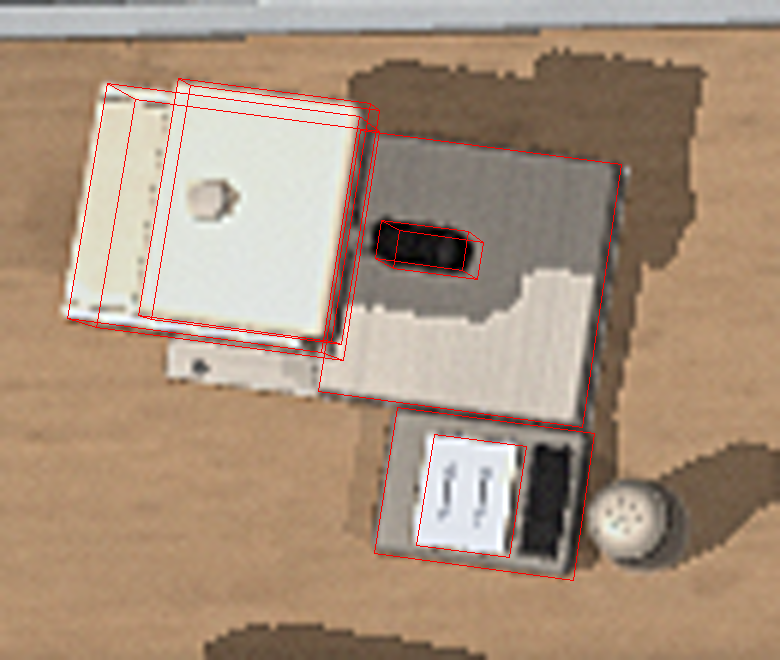

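View pics/os1.png

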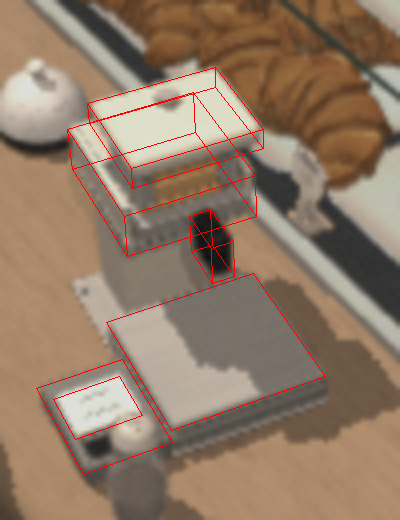

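```bash
cat > plan.py <<'E'
from rig import manip
import numpy as np
from scipy.spatial.transform import Rotation as R
G=manip.tcp_to_grasp
def rz(a):return R.from_rotvec([0,0,a])
def panR(th,lean=20):
    s,c=np.sin(np.radians(lean)),np.cos(np.radians(lean))
    M=np.array([[0,1,0],[c,0,s],[s,0,-c]]).T
    return rz(th)*R.from_matrix(M)
PAN=(564.8,-220.5,0,1.303); ST=(564.5,241.2,0,1.42)
def pt(f,p): return rz(f[3]).apply(p)+np.array(f[:3])
def cur():
    o=manip.observe();return o["position"],R.from_rotvec(o["ee_rot"]),o
def tcp(grasp,Rt,back=0): return np.array(grasp)+Rt.apply([0,0,G-back])
def plan(way,vmax=38,wmax=.11):
    p,r,o=cur();print("t",round(o["time"],2),"p",p.round(1),"z",r.as_matrix()[:,2].round(3),"gap",round(o["finger_gap"]*85.4,1),"F",o["ft_force"].round(1),"j",o["joints"].round(2))
    for P,Q in way:
        P=np.array(P);d=P-p;w=(r.inv()*Q).as_rotvec()
        n=int(max(np.ceil(np.linalg.norm(d)/vmax),np.ceil(np.linalg.norm(w)/wmax),1))
        print("n=",n,"dist",round(np.linalg.norm(d),1),"to",P.round(1))
        if np.linalg.norm(w)<.004: print([0,0,0]+(r.inv().apply(d)/n/1000).round(4).tolist(),"x",n)
        else:
            for i in range(n):
                ri=r*R.from_rotvec(w*i/n);print((w/n).round(3).tolist()+(ri.inv().apply(d)/n/1000).round(4).tolist())
        p,r=P,Q
E
python3 - <<'E'
from plan import *
Rt=panR(PAN[3]);g=pt(PAN,(-65,0,46.8))
print(tcp(g,Rt))
plan([(tcp(g,Rt,80),Rt),(tcp(g,Rt),Rt)])
E
```

```text
[ 549.29291494 -277.01535458   29.22774799]
t 0.1 p [210.2 614.1 230. ] z [-0.001 -0.002 -1.   ] gap 85.5 F [ 0.5  0.8 -0.2] j [-1.34  0.38  0.04  1.6  -0.02  1.16 -0.05]
n= 26 dist 983.7 to [ 542.1 -303.4  104.4]
[-0.014, 0.0, -0.002, -0.0235, -0.0292, 0.0049]
[-0.014, 0.0, -0.002, -0.0234, -0.0294, 0.0045]
[-0.014, 0.0, -0.002, -0.0234, -0.0295, 0.0041]
[-0.014, 0.0, -0.002, -0.0233, -0.0296, 0.0037]
[-0.014, 0.0, -0.002, -0.0232, -0.0297, 0.0033]
[-0.014, 0.0, -0.002, -0.0232, -0.0298, 0.0029]
[-0.014, 0.0, -0.002, -0.0231, -0.0299, 0.0024]
[-0.014, 0.0, -0.002, -0.023, -0.03, 0.002]
[-0.014, 0.0, -0.002, -0.023, -0.03, 0.0016]
[-0.014, 0.0, -0.002, -0.0229, -0.0301, 0.0012]
[-0.014, 0.0, -0.002, -0.0228, -0.0302, 0.0008]
[-0.014, 0.0, -0.002, -0.0227, -0.0302, 0.0004]
[-0.014, 0.0, -0.002, -0.0227, -0.0303, -0.0001]
[-0.014, 0.0, -0.002, -0.0226, -0.0303, -0.0005]
[-0.014, 0.0, -0.002, -0.0225, -0.0304, -0.0009]
[-0.014, 0.0, -0.002, -0.0225, -0.0304, -0.0013]
[-0.014, 0.0, -0.002, -0.0224, -0.0305, -0.0017]
[-0.014, 0.0, -0.002, -0.0223, -0.0305, -0.0022]
[-0.014, 0.0, -0.002, -0.0222, -0.0305, -0.0026]
[-0.014, 0.0, -0.002, -0.0222, -0.0305, -0.003]
[-0.014, 0.0, -0.002, -0.0221, -0.0305, -0.0034]
[-0.014, 0.0, -0.002, -0.022, -0.0305, -0.0038]
[-0.014, 0.0, -0.002, -0.0219, -0.0305, -0.0043]
[-0.014, 0.0, -0.002, -0.0219, -0.0305, -0.0047]
[-0.014, 0.0, -0.002, -0.0218, -0.0305, -0.0051]
[-0.014, 0.0, -0.002, -0.0217, -0.0305, -0.0055]
n= 3 dist 80.0 to [ 549.3 -277.    29.2]
[0, 0, 0, 0.0, -0.0, 0.0267] x 3
```

Request:
move_arm:
  steps:
    - [[0,0,0,-0.012,-0.015,0,0.085],[0,0,0,-0.023,-0.03,0,0.085],[0,0,0,-0.023,-0.03,0,0.085],[0,0,0,-0.023,-0.03,0,0.085],[0,0,0,-0.023,-0.03,0,0.085],[0,0,0,-0.023,-0.03,0,0.085],[0,0,0,-0.023,-0.03,0,0.085],[0,0,0,-0.023,-0.03,0,0.085],[0,0,0,-0.023,-0.03,0,0.085],[0,0,0,-0.023,-0.03,0,0.085]]

```text
time: 0.93
position: [325.3, 272.2, 230.8]
ee_rot: [-0.515, -3.099, 0.001]
ft_force: [0.6, 0.6, 0.3]
finger_gap: 0.997
```

Request:
move_arm:
  steps:
    - [[0,0,0,-0.023,-0.03,0,0.05],[0,0,0,-0.023,-0.03,0,0.05],[0,0,0,-0.023,-0.03,0,0.05],[0,0,0,-0.023,-0.03,0,0.05],[0,0,0,-0.023,-0.03,0,0.05],[0,0,0,-0.023,-0.03,0,0.05],[0,0,0,-0.023,-0.03,0,0.05],[0,0,0,-0.023,-0.03,0,0.05],[0,0,0,-0.023,-0.03,0,0.05],[0,0,0,-0.023,-0.03,0,0.05]]

```text
time: 1.77
position: [445.6, -85.7, 231.2]
ee_rot: [0.516, 3.099, 0.002]
ft_force: [0.7, 0.2, -1.3]
finger_gap: 0.587
```

Run:
```python
from plan import *
Rt=panR(PAN[3]);g=pt(PAN,(-65,0,46.8))
plan([(tcp(g,Rt,80),Rt),(tcp(g,Rt),Rt)])
```

```text
t 1.77 p [445.6 -85.7 231.2] z [ 0.     0.001 -1.   ] gap 50.1 F [ 0.7  0.2 -1.3] j [-0.67 -0.03  0.77  2.08  0.02  1.09  1.33]
n= 8 dist 269.8 to [ 542.1 -303.4  104.4]
[-0.043, 0.001, -0.008, -0.0202, -0.0219, 0.0158]
[-0.043, 0.001, -0.008, -0.0201, -0.0227, 0.0148]
[-0.043, 0.001, -0.008, -0.0199, -0.0235, 0.0138]
[-0.043, 0.001, -0.008, -0.0197, -0.0242, 0.0127]
[-0.043, 0.001, -0.008, -0.0196, -0.0249, 0.0116]
[-0.043, 0.001, -0.008, -0.0194, -0.0255, 0.0105]
[-0.043, 0.001, -0.008, -0.0192, -0.0261, 0.0094]
[-0.043, 0.001, -0.008, -0.019, -0.0266, 0.0082]
n= 3 dist 80.0 to [ 549.3 -277.    29.2]
[0, 0, 0, 0.0, -0.0, 0.0267] x 3
```

Request:
move_arm:
  steps:
    - [[-0.043,0.001,-0.008,-0.02,-0.0215,0.004,0.05],[-0.043,0.001,-0.008,-0.02,-0.022,0.003,0.05],[-0.043,0.001,-0.008,-0.02,-0.023,0.002,0.05],[-0.043,0.001,-0.008,-0.02,-0.0235,0.001,0.05],[-0.043,0.001,-0.008,-0.02,-0.0235,0,0.05],[-0.043,0.001,-0.008,-0.02,-0.022,0,0.05],[-0.043,0.001,-0.008,-0.019,-0.022,-0.001,0.05],[-0.043,0.001,-0.008,-0.019,-0.022,-0.002,0.05],[0,0,0,0,0,0,0.05],[0,0,0,0,0,0,0.05]]

```text
time: 2.6
position: [542.2, -303.0, 195.1]
ee_rot: [0.412, 3.024, 0.522]
ft_force: [0.6, 0.4, 0.1]
finger_gap: 0.586
```

Run:
```python
from plan import *
Rt=panR(PAN[3]);g=pt(PAN,(-65,0,46.8))
plan([(tcp(g,Rt,80),Rt),(tcp(g,Rt),Rt)])
```

```text
t 2.6 p [ 542.2 -303.   195.1] z [ 0.089  0.323 -0.942] gap 50.0 F [0.6 0.4 0.1] j [ 0.02  0.56  0.8   1.66 -0.71  1.34  2.34]
n= 3 dist 90.7 to [ 542.1 -303.4  104.4]
[-0.002, 0.0, -0.001, -0.0, -0.0103, 0.0284]
[-0.002, 0.0, -0.001, -0.0, -0.0103, 0.0284]
[-0.002, 0.0, -0.001, -0.0, -0.0104, 0.0284]
n= 3 dist 80.0 to [ 549.3 -277.    29.2]
[0, 0, 0, 0.0, -0.0, 0.0267] x 3
```

Request:
move_arm:
  steps:
    - [[-0.002,0,-0.001,0,-0.0103,0.0284,0.05],[-0.002,0,-0.001,0,-0.0103,0.0284,0.05],[-0.002,0,-0.001,0,-0.0103,0.0284,0.05],[0,0,0,0,0,0.02,0.05],[0,0,0,0,0,0.02,0.05],[0,0,0,0,0,0,0.05],[0,0,0,0,0,0,0.05]]

```text
time: 3.18
position: [548.2, -283.6, 68.8]
ee_rot: [0.393, 3.022, 0.537]
ft_force: [0.2, -0.7, 1.5]
finger_gap: 0.579
```

Run:
```python
from plan import *
from rig import eyes
from h import *
Rt=panR(PAN[3]);g=pt(PAN,(-65,0,46.8))
plan([(tcp(g,Rt),Rt)])
for n in("scene","top"):
    c=eyes.read_camera(n);np.savez(n+"1.npz",**c)
    if n=="scene":crop(c,170,340,320,480,4,"pics/s3.png")
    else:crop(c,140,260,315,445,5,"pics/t3.png")
```

```text
t 3.18 p [ 548.2 -283.6   68.8] z [ 0.09   0.333 -0.939] gap 49.5 F [ 0.2 -0.7  1.5] j [ 0.06  0.7   0.7   1.74 -0.84  1.17  2.46]
n= 2 dist 40.1 to [ 549.3 -277.    29.2]
[0.002, -0.0, 0.004, 0.0003, -0.0037, 0.0197]
[0.002, -0.0, 0.004, 0.0003, -0.0037, 0.0197]
```

View pics/s3.png

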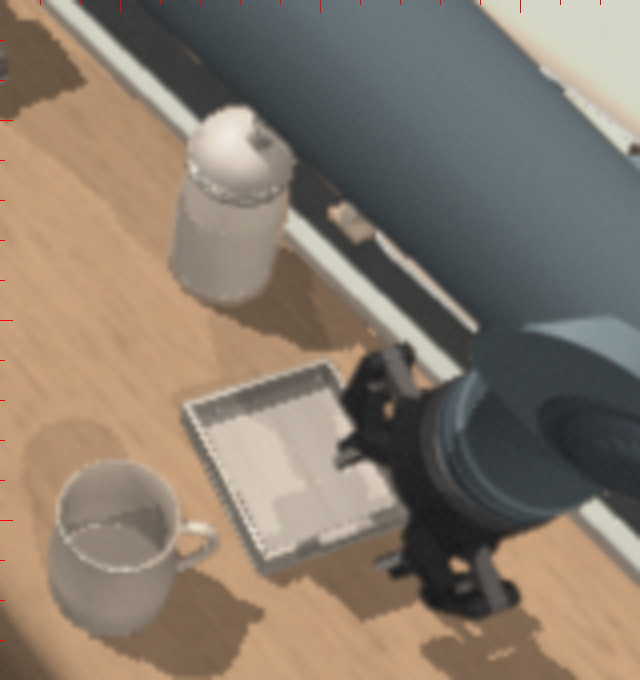

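View pics/t3.png

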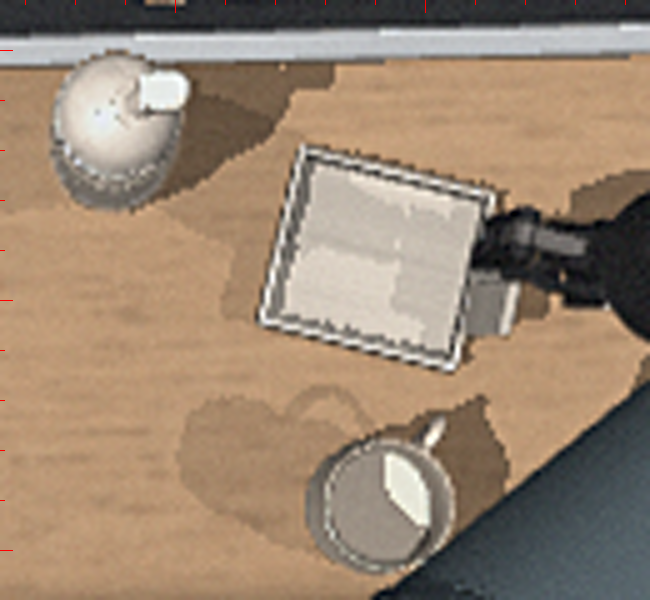

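Run:
```python
from plan import *
from h import *
p,r,o=cur();t=load("top1");s=load("scene1")
for d in(-25,0,25):
  for b in(0,-30):
    w=p+r.apply([0,d,b-5]);print(d,b,w.round(),((px(t,w)-[315,140]+.5)*5).round(),((px(s,w)-[320,170]+.5)*4).round())
```

```text
-25 0 [ 543. -311.   67.] [568. 286.] [396. 555.]
-25 -30 [ 540. -321.   95.] [601. 285.] [417. 547.]
0 0 [ 549. -288.   76.] [527. 273.] [377. 510.]
0 -30 [ 546. -298.  104.] [559. 272.] [397. 501.]
25 0 [ 555. -266.   84.] [486. 260.] [359. 466.]
25 -30 [ 552. -276.  112.] [517. 259.] [378. 456.]
```

Request:
move_arm:
  steps:
    - [[0.001,0,0.002,0,-0.0018,0.01,0.05],[0.001,0,0.002,0,-0.0018,0.01,0.05],[0.001,0,0.002,0,-0.0018,0.01,0.05],[0.001,0,0.002,0,-0.0018,0.0095,0.05],[0,0,0,0,0,0,0.05]]

```text
time: 3.7
position: [548.5, -278.4, 26.6]
ee_rot: [0.411, 3.025, 0.532]
ft_force: [-0.2, 0.4, -1.0]
finger_gap: 0.586
```

Run:
```python
from plan import *
Rt=panR(PAN[3]);g=pt(PAN,(-65,0,46.8))
plan([(tcp(g,Rt),Rt)])
```

```text
t 3.7 p [ 548.5 -278.4   26.6] z [ 0.088  0.329 -0.94 ] gap 50.0 F [-0.2  0.4 -1. ] j [ 0.07  0.75  0.67  1.76 -0.88  1.11  2.49]
n= 1 dist 3.0 to [ 549.3 -277.    29.2]
[0, 0, 0, -0.0003, 0.0023, -0.0019] x 1
```

Request:
move_arm:
  steps:
    - [[0,0,0,0,0.002,-0.002,0.03],[0,0,0,0,0,0,0.02],[0,0,0,0,0,0,0.0],[0,0,0,0,0,0,0.0],[0,0,0,0,0,0,0.0],[0,0,0,0,0,0,0.0]]
  squeeze: 70

```text
time: 4.2
position: [551.3, -278.7, 33.4]
ee_rot: [0.409, 3.019, 0.53]
ft_force: [-0.5, 1.8, 4.5]
finger_gap: 0.077
```

Run:
```python
from plan import *
p,r,o=cur();print(r.inv().apply([0,0,1]))
plan([(p,r)])
```

```text
[-0.00293955  0.3412131  -0.93998137]
t 4.2 p [ 551.3 -278.7   33.4] z [ 0.094  0.328 -0.94 ] gap 6.6 F [-0.5  1.8  4.5] j [ 0.07  0.75  0.68  1.76 -0.88  1.11  2.48]
n= 1 dist 0.0 to [ 551.3 -278.7   33.4]
[0, 0, 0, 0.0, 0.0, 0.0] x 1
```

Request:
move_arm:
  steps:
    - [[0,0,0,0,0.002,-0.005,0],[0,0,0,0,0.0035,-0.0095,0],[0,0,0,0,0.0035,-0.0095,0],[0,0,0,0,0.0035,-0.0095,0],[0,0,0,0,0,0,0],[0,0,0,0,0,0,0]]

```text
time: 4.7
position: [550.9, -279.8, 69.0]
ee_rot: [0.41, 3.019, 0.525]
ft_force: [-0.2, 0.6, -2.1]
finger_gap: 0.078
```

Run:
```python
from plan import *
from rig import eyes
from h import *
p,r,o=cur()
plan([(p,r)])
for n in("scene","top"):
    c=eyes.read_camera(n);np.savez(n+"2.npz",**c)
    if n=="scene":crop(c,170,340,320,480,4,"pics/s4.png")
    else:crop(c,140,260,315,445,5,"pics/t4.png")
```

```text
t 4.7 p [ 550.9 -279.8   69. ] z [ 0.094  0.325 -0.941] gap 6.7 F [-0.2  0.6 -2.1] j [ 0.05  0.7   0.71  1.75 -0.84  1.15  2.44]
n= 1 dist 0.0 to [ 550.9 -279.8   69. ]
[0, 0, 0, 0.0, 0.0, 0.0] x 1
```

View pics/s4.png

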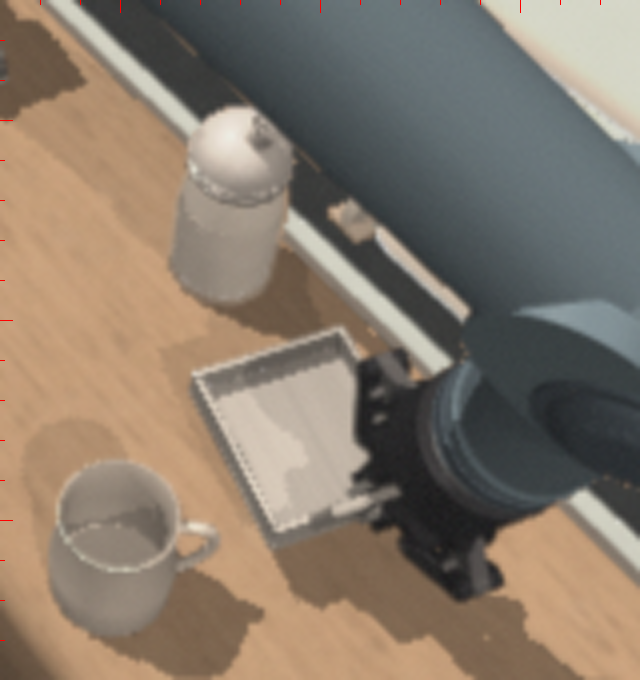

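View pics/t4.png

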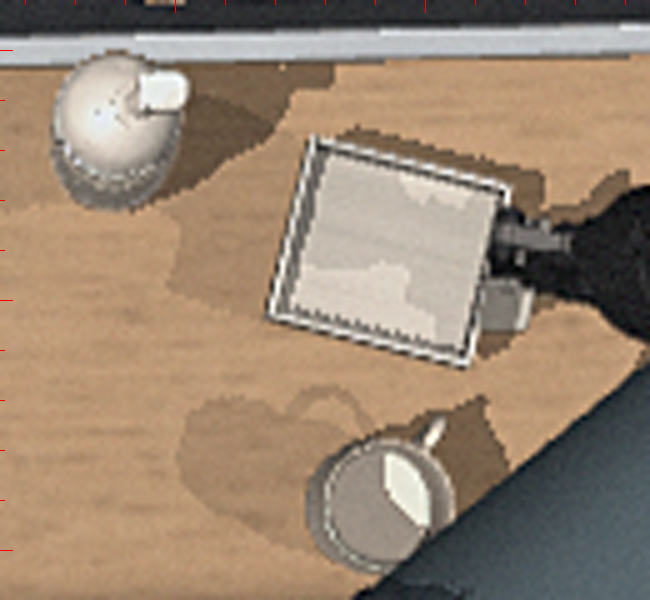

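```bash
cat > panfit.py <<'E'
from fit import *
from plan import *
def fit6(obs,x0,free=(1,1,1,1,1,0)):
    idx=[i for i in range(6) if free[i]]
    def f(q):
        x=np.array(x0,float);x[idx]=q
        Q=rz(x[3])*R.from_euler("yx",x[4:6])
        e=[]
        for cam,uv,m in obs: e+=list(px(cam,Q.apply(m)+x[:3])-np.array(uv))
        e+=[x[4]*10,x[5]*10]
        return np.array(e)
    s=least_squares(f,np.array(x0,float)[idx]);x=np.array(x0,float);x[idx]=s.x
    return x,f(s.x)[:-2].reshape(-1,2).round(1)
E
python3 - <<'E'
from panfit import *
t=load("top2");s=load("scene2")
T=lambda a,m:o(t,(315,140),5,a,m); S=lambda a,m:o(s,(320,170),4,a,m)
A=[T((313,140),(55,-50,22)),T((510,188),(-55,-50,22)),T((465,365),(-55,50,22)),T((268,318),(55,50,22)),S((195,377),(55,50,22)),S((343,330),(55,-50,22)),S((275,530),(-55,50,22))]
x,r=fit6(A,[565,-220,40,1.3,0,0]);print(x.round(3),r.tolist())
p,rr,_=cur()
Q=rz(x[3])
g=p-rr.apply([0,0,G]);print("grasp in pan",Q.inv().apply(g-x[:3]).round(1),"tool z in pan",Q.inv().apply(rr.as_matrix()[:,2]).round(3))
Xs=xyz(s);Xt=xyz(t)
m=(t["depth"]>0)&(abs(Xt[...,0]-565)<35)&(abs(Xt[...,1]+218)<35)
P=Xt[m];c=np.linalg.lstsq(np.c_[P[:,:2]-P[:,:2].mean(0),np.ones(len(P))],P[:,2],rcond=None)[0];print("floor plane",c)
m=(s["depth"]>0)&(abs(Xs[...,0]-565)<30)&(abs(Xs[...,1]+215)<30)
P=Xs[m];c=np.linalg.lstsq(np.c_[P[:,:2]-P[:,:2].mean(0),np.ones(len(P))],P[:,2],rcond=None)[0];print("floor plane",c)
E
```

```text
[ 5.64711e+02 -2.22607e+02  3.29310e+01  1.29100e+00  4.70000e-02
  0.00000e+00] [[-0.3, -1.3], [1.0, -0.8], [1.0, 0.3], [-0.5, -0.8], [-1.3, -0.2], [-0.6, 0.1], [-0.6, 0.7]]
grasp in pan [-64.4  -1.6  52.4] tool z in pan [ 0.339  0.002 -0.941]
floor plane [-0.06041089 -0.13017351 40.96771123]
floor plane [ 1.19499438e-02 -1.53584339e-02  3.91691050e+01]
```

```bash
cat > carry.py <<'E'
from plan import *
# pan pose in tool frame, fixed at t=4.7
p0=np.array([550.9,-279.8,69.0]);r0=R.from_rotvec([0.41,3.019,0.525])
P0=np.array([564.9,-221.5,36.5]);th0=1.297
def tgt(P,th):
    D=rz(th-th0);return (np.array(P,float)+D.apply(p0-P0),D*r0)
E
python3 - <<'E'
from carry import *
plan([tgt((564.9,-221.5,110),th0),tgt((512,-160,112),th0),tgt((510,20,112),1.42),tgt((538,75,60),1.42),tgt((542.7,97.8,44),1.42),tgt((559.2,206.6,44),1.42)],vmax=30)
E
```

```text
t 4.8 p [ 550.1 -278.8   67.7] z [ 0.092  0.326 -0.941] gap 6.8 F [-0.3 -0.4 -2.7] j [ 0.05  0.7   0.71  1.75 -0.84  1.15  2.44]
n= 3 dist 74.8 to [ 550.9 -279.8  142.5]
[0, 0, 0, -0.0004, 0.0082, -0.0235] x 3
n= 3 dist 81.1 to [ 498.  -218.3  144.5]
[0, 0, 0, 0.0225, 0.0144, 0.0044] x 3
n= 6 dist 178.8 to [503.3 -39.6 144.5]
[-0.0, 0.007, -0.019, 0.0071, 0.0272, 0.0098]
[-0.0, 0.007, -0.019, 0.0065, 0.0274, 0.0098]
[-0.0, 0.007, -0.019, 0.0059, 0.0275, 0.0099]
[-0.0, 0.007, -0.019, 0.0053, 0.0276, 0.0099]
[-0.0, 0.007, -0.019, 0.0047, 0.0277, 0.0099]
[-0.0, 0.007, -0.019, 0.0041, 0.0278, 0.01]
n= 3 dist 80.7 to [531.3  15.4  92.5]
[0, 0, 0, -0.0065, 0.0125, 0.0229] x 3
n= 1 dist 28.2 to [536.   38.2  76.5]
[0, 0, 0, -0.0012, 0.0165, 0.0229] x 1
n= 4 dist 110.0 to [552.5 147.   76.5]
[0, 0, 0, -0.0001, 0.0259, 0.0093] x 4
```

Request:
move_arm:
  steps:
    - [[0,0,0,0,0.005,-0.014,0],[0,0,0,0,0.0065,-0.0188,0],[0,0,0,0,0.0065,-0.0188,0],[0,0,0,0,0.0065,-0.0188,0],[0,0,0,0.0135,0.0086,0.0026,0],[0,0,0,0.0135,0.0086,0.0026,0],[0,0,0,0.0135,0.0086,0.0026,0],[0,0,0,0.0135,0.0086,0.0026,0],[0,0,0,0.0135,0.0086,0.0026,0],[0,0,0,0,0,0,0]]

```text
time: 5.63
position: [494.3, -215.5, 144.7]
ee_rot: [0.41, 3.023, 0.535]
ft_force: [-0.1, -0.5, -2.0]
finger_gap: 0.078
```

Request:
move_arm:
  steps:
    - [[0,0.005,-0.014,0.0055,0.02,0.0073,0],[0,0.005,-0.014,0.005,0.02,0.0073,0],[0,0.005,-0.014,0.0045,0.02,0.0073,0],[0,0.005,-0.014,0.0042,0.0205,0.0073,0],[0,0.005,-0.014,0.004,0.0205,0.0073,0],[0,0.005,-0.014,0.0038,0.0205,0.0073,0],[0,0.005,-0.014,0.0034,0.0205,0.0073,0],[0,0.005,-0.014,0.003,0.0205,0.0075,0],[0,0,0,0,0,0,0],[0,0,0,0,0,0,0]]

```text
time: 6.47
position: [502.1, -41.1, 145.0]
ee_rot: [0.227, 3.059, 0.535]
ft_force: [-0.6, -1.6, -2.1]
finger_gap: 0.077
```

Run:
```python
from carry import *
plan([tgt((538,75,60),1.42),tgt((542.7,97.8,44),1.42),tgt((559.2,206.6,44),1.42)],vmax=20)
```

```text
t 6.47 p [502.1 -41.1 145. ] z [ 0.052  0.335 -0.941] gap 6.6 F [-0.6 -1.6 -2.1] j [-0.43  0.3   0.74  2.06 -0.65  1.02  2.11]
n= 5 dist 82.4 to [531.3  15.4  92.5]
[0, 0, 0, -0.0041, 0.0078, 0.014] x 5
n= 2 dist 28.2 to [536.   38.2  76.5]
[0, 0, 0, -0.0006, 0.0082, 0.0115] x 2
n= 6 dist 110.0 to [552.5 147.   76.5]
[0, 0, 0, -0.0001, 0.0173, 0.0062] x 6
```

Request:
move_arm:
  steps:
    - [[0,0,0,-0.004,0.0078,0.014,0],[0,0,0,-0.004,0.0078,0.014,0],[0,0,0,-0.004,0.0078,0.014,0],[0,0,0,-0.004,0.0078,0.014,0],[0,0,0,-0.004,0.0078,0.014,0],[0,0,0,-0.0006,0.0082,0.0115,0],[0,0,0,-0.0006,0.0082,0.0115,0],[0,0,0,0,0,0,0],[0,0,0,0,0,0,0]]

```text
time: 7.22
position: [534.9, 37.2, 75.4]
ee_rot: [0.23, 3.06, 0.534]
ft_force: [0.5, -0.1, -3.0]
finger_gap: 0.078
```

Run:
```python
from carry import *
from rig import eyes
from h import *
plan([tgt((559.2,206.6,44),1.42)],vmax=20)
for n in("scene","top"):
    c=eyes.read_camera(n);np.savez(n+"3.npz",**c)
    if n=="scene":crop(c,90,260,230,400,4,"pics/s5.png")
    else:crop(c,150,260,175,335,5,"pics/t5.png")
```

```text
t 7.22 p [534.9  37.2  75.4] z [ 0.051  0.335 -0.941] gap 6.7 F [ 0.5 -0.1 -3. ] j [-0.48  0.45  0.63  2.05 -0.82  0.89  2.11]
n= 6 dist 111.2 to [552.5 147.   76.5]
[0.0, -0.0, -0.001, -0.0001, 0.0175, 0.0061]
[0.0, -0.0, -0.001, -0.0002, 0.0175, 0.0061]
[0.0, -0.0, -0.001, -0.0002, 0.0175, 0.0061]
[0.0, -0.0, -0.001, -0.0002, 0.0175, 0.0061]
[0.0, -0.0, -0.001, -0.0002, 0.0175, 0.0061]
[0.0, -0.0, -0.001, -0.0002, 0.0175, 0.0061]
```

View pics/s5.png

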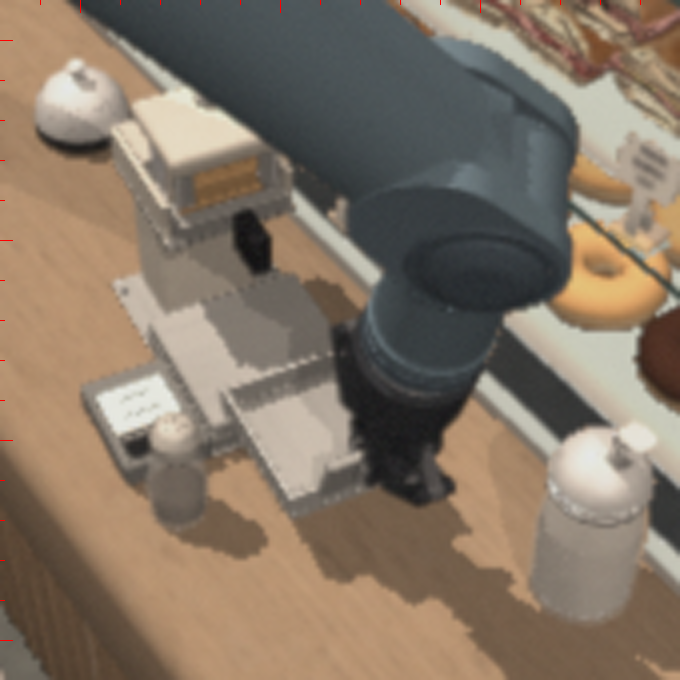

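View pics/t5.png

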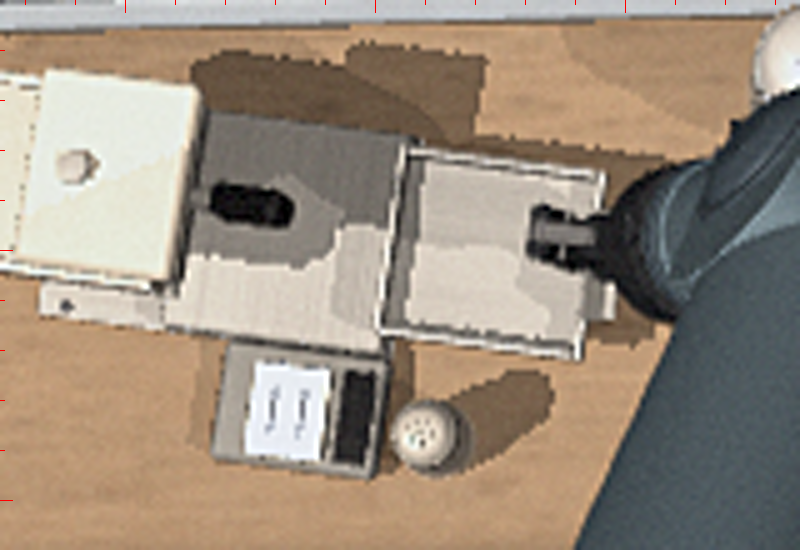

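Run:
```python
from panfit import *
from carry import *
t=load("top3");s=load("scene3")
T=lambda a,m:o(t,(175,150),5,a,m); S=lambda a,m:o(s,(230,90),4,a,m)
A=[T((405,148),(55,-50,22)),T((605,174),(-55,-50,22)),T((580,356),(-55,50,22)),T((382,330),(55,50,22)),S((228,393),(55,50,22)),S((292,502),(-55,50,22))]
for fr in((1,1,1,1,1,0),(1,1,0,1,0,0)):
    x,r=fit6(A,[540,97,43,1.42,0,0],fr);print(x.round(3),r.tolist())
p,rr,_=cur()
print("carry model pan:", (p+rr.apply(r0.inv().apply(P0-p0))).round(1), th0+(rr*r0.inv()).as_rotvec()[2])
Xs=xyz(s);Xt=xyz(t)
for X,c in((Xt,t),(Xs,s)):
    m=(c["depth"]>0)&(abs(X[...,0]-530)<25)&(abs(X[...,1]-115)<20)&(X[...,2]<70)
    P=X[m];print(len(P),np.linalg.lstsq(np.c_[P[:,:2]-P[:,:2].mean(0),np.ones(len(P))],P[:,2],rcond=None)[0])
```

```text
[5.43145e+02 9.27460e+01 3.92760e+01 1.41700e+00 4.30000e-02 0.00000e+00] [[-0.0, -0.8], [0.9, -0.8], [0.5, 0.4], [-1.1, 0.1], [-1.2, 0.5], [0.0, 0.1]]
[542.603  92.762  43.      1.423   0.      0.   ] [[-0.2, -0.8], [1.1, -0.8], [1.0, 0.5], [-1.1, 0.3], [-1.4, -0.6], [0.2, 0.1]]
carry model pan: [542.7  95.4  43.8] 1.4148231641274964
277 [-1.84622595e-02  3.38087814e-05  4.66837179e+01]
216 [ 1.63340193  0.12226183 28.09616272]
```

Request:
move_arm:
  steps:
    - [[0,0,-0.001,-0.0002,0.0175,0.0061,0],[0,0,-0.001,-0.0002,0.0175,0.0061,0],[0,0,-0.001,-0.0002,0.0175,0.0061,0],[0,0,-0.001,-0.0002,0.0175,0.0061,0],[0,0,-0.001,-0.0002,0.0175,0.0061,0],[0,0,-0.001,-0.0002,0.0175,0.0061,0],[0,0,0,0,0.001,0.0005,0],[0,0,0,0,0,0,0],[0,0,0,0,0,0,0]]

```text
time: 8.07
position: [553.6, 146.2, 77.3]
ee_rot: [0.224, 3.058, 0.532]
ft_force: [0.1, -0.4, -1.4]
finger_gap: 0.079
```

Run:
```python
from carry import *
from rig import eyes
from h import *
p,rr,_=cur();plan([tgt((559.2,206.6,44),1.42)],vmax=20)
print("carry model pan:", (p+rr.apply(r0.inv().apply(P0-p0))).round(1), th0+(rr*r0.inv()).as_rotvec()[2])
for n in("scene","top"):
    c=eyes.read_camera(n);np.savez(n+"4.npz",**c)
    if n=="scene":crop(c,100,230,240,360,5,"pics/s6.png")
    else:crop(c,160,250,185,285,8,"pics/t6.png")
```

```text
t 8.07 p [553.6 146.2  77.3] z [ 0.054  0.334 -0.941] gap 6.7 F [ 0.1 -0.4 -1.4] j [-0.64  0.46  0.58  2.02 -0.84  0.83  1.92]
n= 1 dist 1.6 to [552.5 147.   76.5]
[0, 0, 0, 0.0012, 0.0003, 0.0009] x 1
carry model pan: [560.3 205.8  44.8] 1.42028600351261
```

View pics/s6.png

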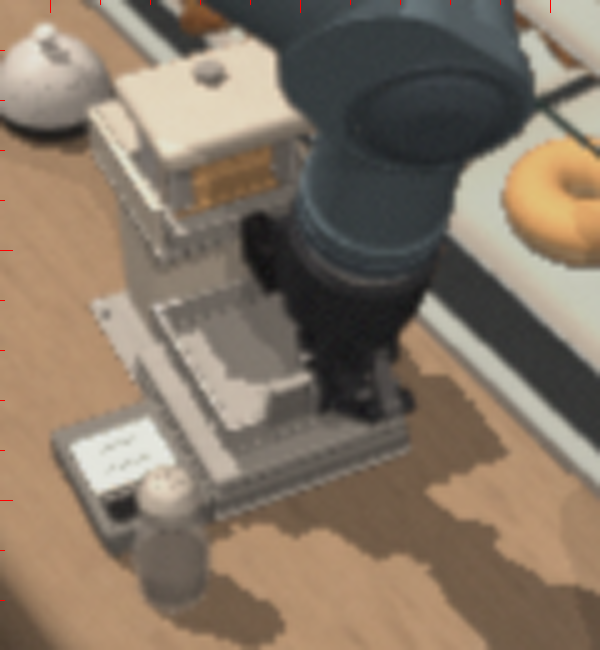

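View pics/t6.png

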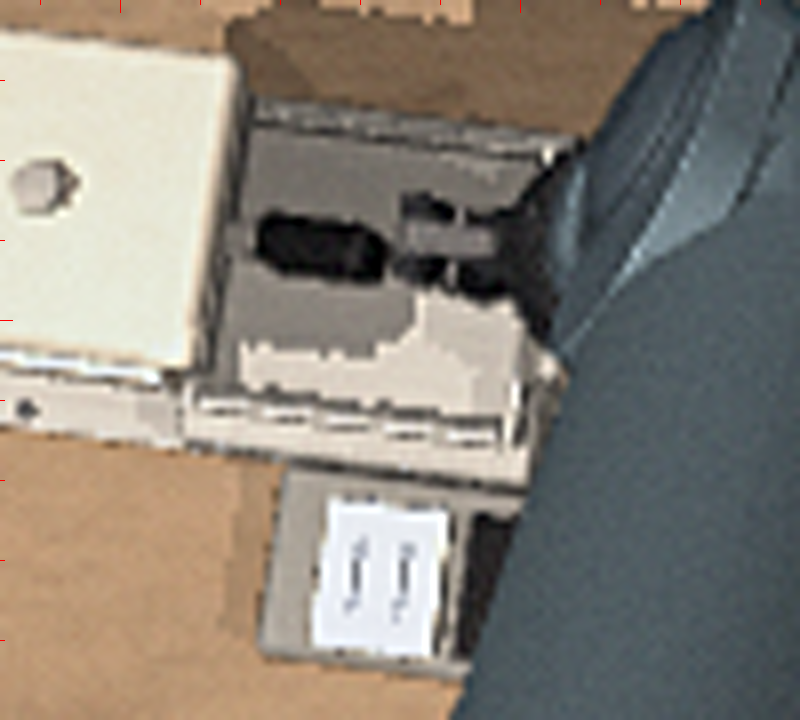

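Run:
```python
from ov import *
t=load("top4");s=load("scene4")
P=(564.5,241.2,1.42,0);Q=(560.3,204.5,1.42,44)
draw(t,[(ST,P),(PAN[:12],Q)],160,250,185,285,8,"pics/t7.png");draw(s,[(ST,P),(PAN,Q)],130,230,240,360,6,"pics/s7.png")
X=xyz(t)
c,sn=np.cos(1.42),np.sin(1.42)
for cc in(t,s):
    X=xyz(cc);L=(X[...,:2]-[564.5,241.2])@np.array([[c,-sn],[sn,c]]);z=X[...,2];d=(cc["depth"]>0)&(L[...,0]>-105)&(L[...,0]<10)&(abs(L[...,1])<57)&(z>54)&(z<74)
    print(np.percentile(L[d],[1,5,95,99],axis=0).round(1).tolist(),z[d].max())
    d=(cc["depth"]>0)&(L[...,0]>-90)&(L[...,0]<-30)&(L[...,1]<40)&(L[...,1]>10)&(z>30)&(z<60);print("floor",np.median(z[d]))
```

```text
[[-92.1, -51.0], [-91.1, -50.3], [2.2, 48.9], [8.0, 49.1]] 73.8468196153774
floor 48.0605247604351
[[-98.3, -4.8], [-97.4, 6.9], [-3.1, 47.9], [6.4, 48.1]] 73.71241045482532
floor 47.09917548545275
```

View pics/t7.png

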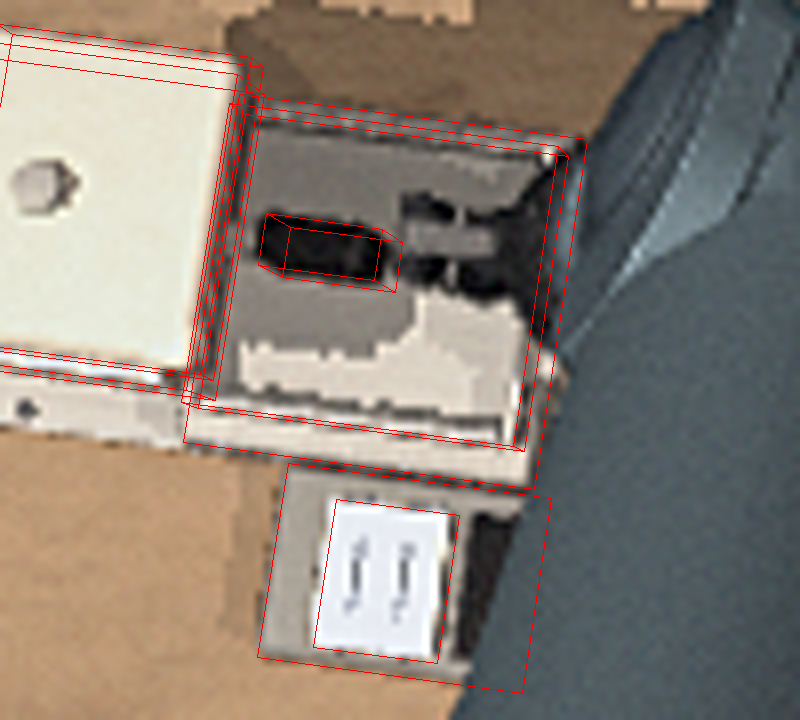

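View pics/s7.png

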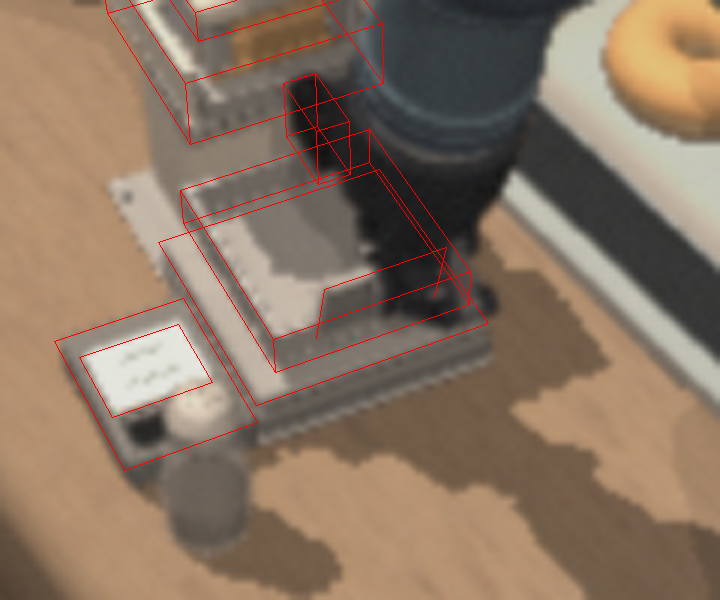

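Request:
move_arm:
  steps:
    - [[0,0,0,0.001,0.001,0.0005,0],[0,0,0,0,-0.001,0.0028,0],[0,0,0,0,-0.001,0.0028,0],[0,0,0,0,-0.001,0.0028,0],[0,0,0,0,-0.0004,0.001,0],[0,0,0,0,0,0,0],[0,0,0,0,0,0,0]]

```text
time: 8.75
position: [552.3, 149.1, 66.5]
ee_rot: [0.223, 3.059, 0.534]
ft_force: [-0.3, -0.4, -1.3]
finger_gap: 0.078
```

Request:
move_arm:
  steps:
    - [[0,0,0,0,-0.0003,0.001,0],[0,0,0,0,0,0,0],[0,0,0,0,0,0,0]]

```text
time: 9.0
position: [552.5, 149.3, 65.8]
ee_rot: [0.222, 3.059, 0.534]
ft_force: [0.5, -0.0, -2.3]
finger_gap: 0.082
```

Request:
move_arm:
  steps:
    - [[0,0,0,0,-0.0003,0.001,0],[0,0,0,0,0,0,0],[0,0,0,0,0,0,0]]

```text
time: 9.25
position: [552.4, 149.2, 64.7]
ee_rot: [0.222, 3.059, 0.534]
ft_force: [-0.2, -0.2, -2.3]
finger_gap: 0.079
```

Run:
```python
from carry import *
from rig import eyes
from ov import *
import ov
p,rr,_=cur();plan([tgt((559.2,206.6,30),1.42)],vmax=20)
t=eyes.read_camera("top");s=eyes.read_camera("scene");np.savez("top5.npz",**t);np.savez("scene5.npz",**s)
P=(564.5,241.2,1.42,0);Q=(559.2,206.6,1.42,30)
draw(t,[(ov.PAN[:12],Q)],160,250,185,285,8,"pics/t8.png");draw(s,[(ST,P),(ov.PAN,Q)],130,230,240,360,6,"pics/s8.png")
c,sn=np.cos(1.42),np.sin(1.42)
for cc in(t,s):
    X=xyz(cc);L=(X[...,:2]-[564.5,241.2])@np.array([[c,-sn],[sn,c]]);z=X[...,2];d=(cc["depth"]>0)&(L[...,0]>-105)&(L[...,0]<10)&(abs(L[...,1])<57)&(z>44)&(z<58)
    print(np.percentile(L[d],[1,5,95,99],axis=0).round(1).tolist())
    d=(cc["depth"]>0)&(L[...,0]>-90)&(L[...,0]<-30)&(L[...,1]<40)&(L[...,1]>10)&(z>25)&(z<60);print("floor",np.median(z[d]))
```

```text
t 9.25 p [552.4 149.2  64.7] z [ 0.053  0.335 -0.941] gap 6.8 F [-0.2 -0.2 -2.3] j [-0.63  0.48  0.57  2.02 -0.86  0.81  1.94]
n= 1 dist 3.1 to [552.5 147.   62.5]
[0, 0, 0, -0.0003, -0.0028, 0.0013] x 1
[[-88.8, -49.1], [-88.1, -48.5], [3.4, 50.5], [7.1, 50.9]]
floor 35.67973999599894
[[-95.3, -3.5], [-93.9, 9.4], [1.1, 49.6], [7.3, 50.0]]
floor 34.839381160953735
```

View pics/t8.png

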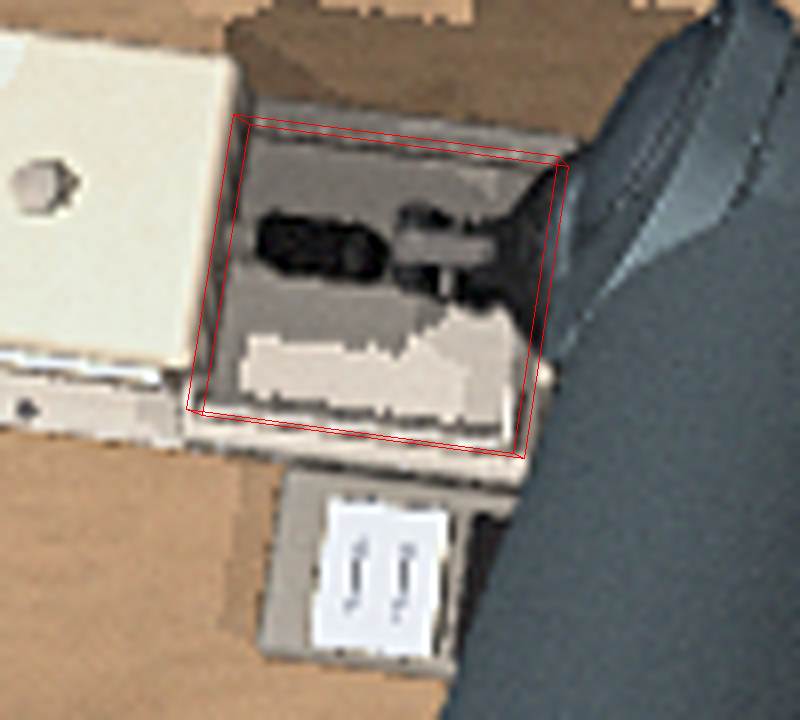

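View pics/s8.png

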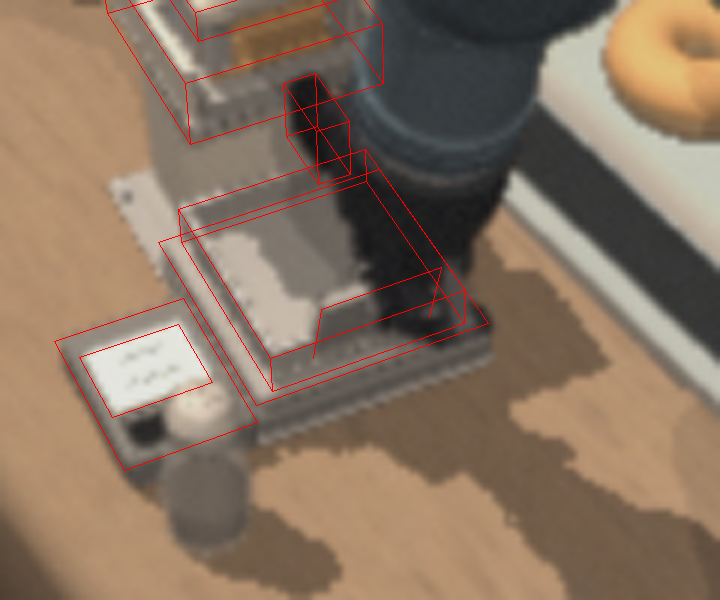

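Request:
move_arm:
  steps:
    - [[0,0,0,0,-0.0013,0.0007,0],[0,0,0,0,-0.0003,0.001,0],[0,0,0,0,0,0,0],[0,0,0,0,0,0,0]]

```text
time: 9.68
position: [552.6, 148.3, 63.4]
ee_rot: [0.222, 3.058, 0.536]
ft_force: [-3.0, -1.8, 5.6]
finger_gap: 0.079
```

Request:
move_arm:
  steps:
    - [[0,0,0,0,0,0,0.012],[0,0,0,0,0,0,0.016],[0,0,0,0,0,0,0.022],[0,0,0,0,0,0,0.026],[0,0,0,0,0,0,0.026]]

```text
time: 10.1
position: [552.4, 148.4, 62.4]
ee_rot: [0.222, 3.059, 0.534]
ft_force: [0.9, 0.2, 0.3]
finger_gap: 0.304
```

Run:
```python
from carry import *
p,r,o=cur();plan([(p+r.apply([0,0,-60]),r)],vmax=20)
```

```text
t 10.1 p [552.4 148.4  62.4] z [ 0.053  0.335 -0.941] gap 25.9 F [0.9 0.2 0.3] j [-0.63  0.48  0.56  2.02 -0.86  0.81  1.95]
n= 3 dist 60.0 to [549.2 128.3 118.8]
[0, 0, 0, -0.0, 0.0, -0.02] x 3
```

Request:
move_arm:
  steps:
    - [[0,0,0,0,0,-0.005,0.026],[0,0,0,0,0,-0.015,0.026],[0,0,0,0,0,-0.02,0.026],[0,0,0,0,0,-0.02,0.026],[0,0,0,0,0,-0.025,0.026],[0,0,0,0,0,-0.025,0.026],[0,0,0,0,0,-0.02,0],[0,0,0,0,0,0,0]]

```text
time: 10.77
position: [548.9, 102.4, 189.7]
ee_rot: [0.226, 3.049, 0.536]
ft_force: [0.4, 0.1, 0.4]
finger_gap: 0.032
```

Run:
```python
from carry import *
from rig import eyes
from ov import *
import ov
Rd=panR(1.42,0)
plan([((454.5,120,215),Rd),((454.5,203.3,150),Rd),((454.5,203.3,36),Rd)],vmax=30)
t=eyes.read_camera("top");s=eyes.read_camera("scene");np.savez("top6.npz",**t);np.savez("scene6.npz",**s)
P=(564.5,241.2,1.42,0);Q=(559.2,206.6,1.42,30)
draw(t,[(ST[:12],P),(ov.PAN,Q)],160,250,185,285,8,"pics/t9.png");draw(s,[(ST[:12],P),(ov.PAN,Q)],130,230,240,360,6,"pics/s9.png")
```

```text
t 10.77 p [548.9 102.4 189.7] z [ 0.062  0.336 -0.94 ] gap 2.7 F [0.4 0.1 0.4] j [-0.68  0.26  0.71  1.97 -0.63  1.    1.78]
n= 4 dist 99.3 to [454.5 120.  215. ]
[0.087, 0.003, 0.001, 0.0239, 0.003, -0.0059]
[0.087, 0.003, 0.001, 0.0239, 0.0025, -0.0061]
[0.087, 0.003, 0.001, 0.024, 0.0019, -0.0062]
[0.087, 0.003, 0.001, 0.024, 0.0014, -0.0063]
n= 4 dist 105.7 to [454.5 203.3 150. ]
[0, 0, 0, 0.0031, 0.0206, 0.0162] x 4
n= 4 dist 114.0 to [454.5 203.3  36. ]
[0, 0, 0, 0.0, 0.0, 0.0285] x 4
```

View pics/t9.png

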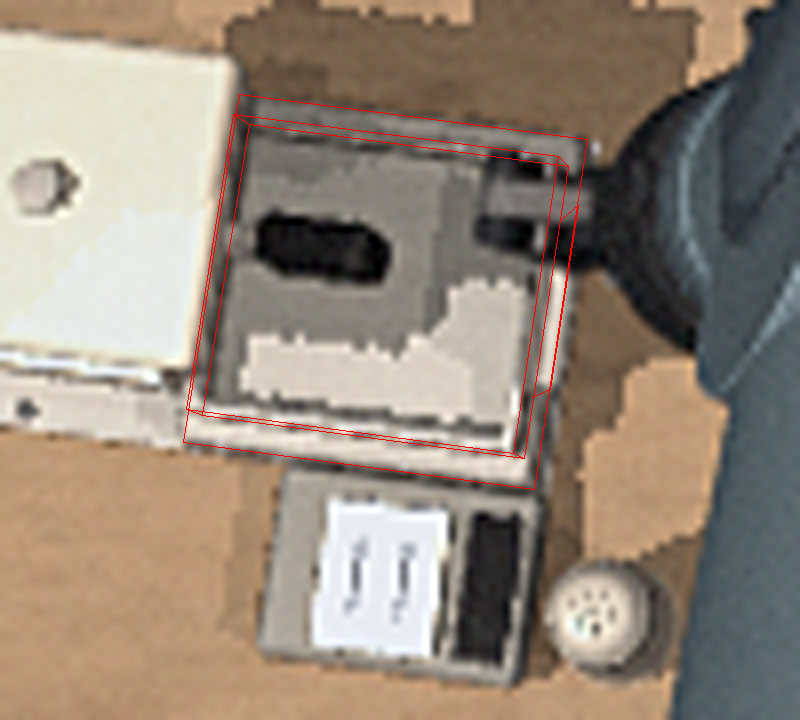

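View pics/s9.png

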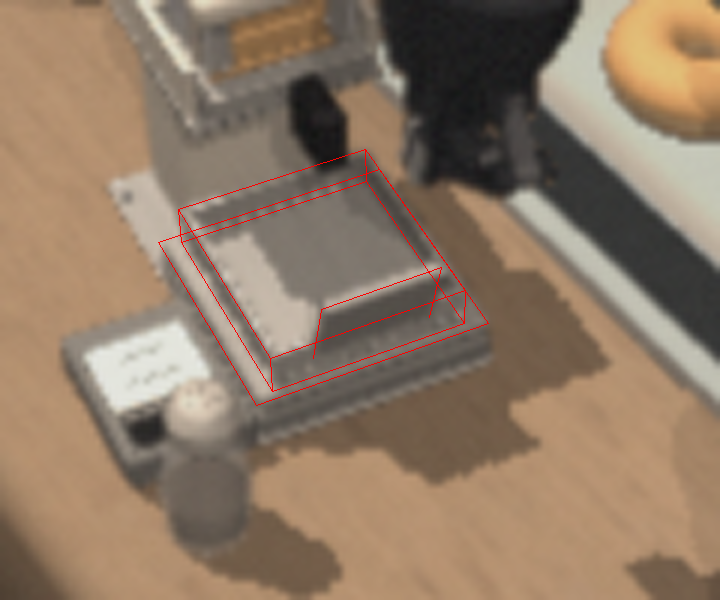

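Request:
move_arm:
  steps:
    - [[0.087,0.003,0.001,0.0239,0.003,-0.006,0],[0.087,0.003,0.001,0.0239,0.0025,-0.006,0],[0.087,0.003,0.001,0.024,0.002,-0.006,0],[0.087,0.003,0.001,0.024,0.0014,-0.006,0],[0,0,0,0,0,0,0],[0,0,0,0,0,0,0]]

```text
time: 11.37
position: [449.3, 125.1, 209.4]
ee_rot: [-0.219, -3.123, 0.002]
ft_force: [-0.3, -0.3, -0.6]
finger_gap: 0.0
```

Run:
```python
from carry import *
from rig import eyes
from ov import *
import ov
Rd=panR(1.42,0)
plan([((454.5,203.3,150),Rd),((454.5,203.3,36),Rd)],vmax=30)
t=eyes.read_camera("top");s=eyes.read_camera("scene");np.savez("top7.npz",**t);np.savez("scene7.npz",**s)
crop(t,165,225,200,265,12,"pics/t10.png");crop(s,140,210,255,335,9,"pics/s10.png")
```

```text
t 11.37 p [449.3 125.1 209.4] z [-0.011 -0.001 -1.   ] gap 0.0 F [-0.3 -0.3 -0.6] j [-1.04  0.05  0.71  2.07 -0.04  1.05  1.12]
n= 4 dist 98.3 to [454.5 203.3 150. ]
[-0.001, -0.003, 0.003, 0.0013, 0.0196, 0.0148]
[-0.001, -0.003, 0.003, 0.0014, 0.0196, 0.0148]
[-0.001, -0.003, 0.003, 0.0015, 0.0195, 0.0148]
[-0.001, -0.003, 0.003, 0.0016, 0.0195, 0.0149]
n= 4 dist 114.0 to [454.5 203.3  36. ]
[0, 0, 0, 0.0, 0.0, 0.0285] x 4
```

View pics/t10.png

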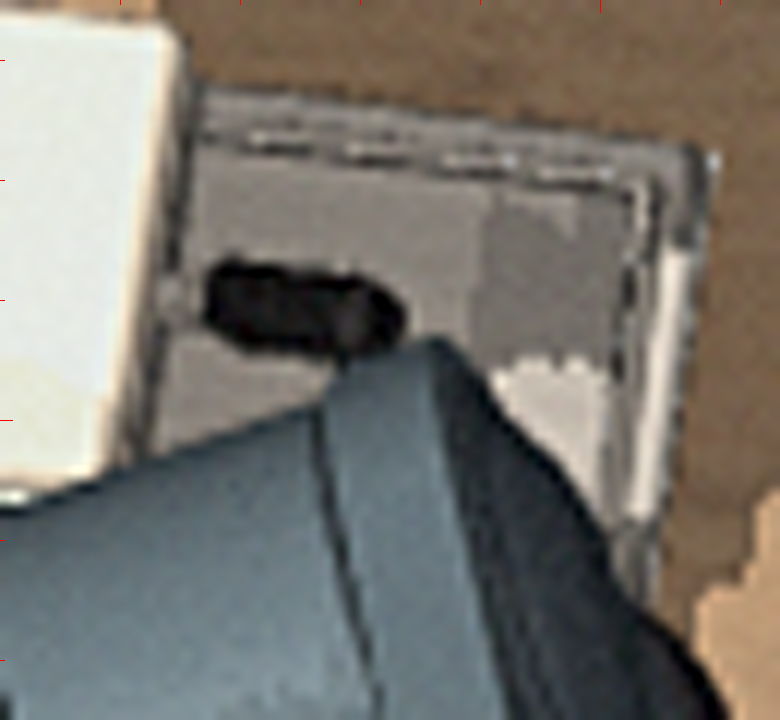

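View pics/s10.png

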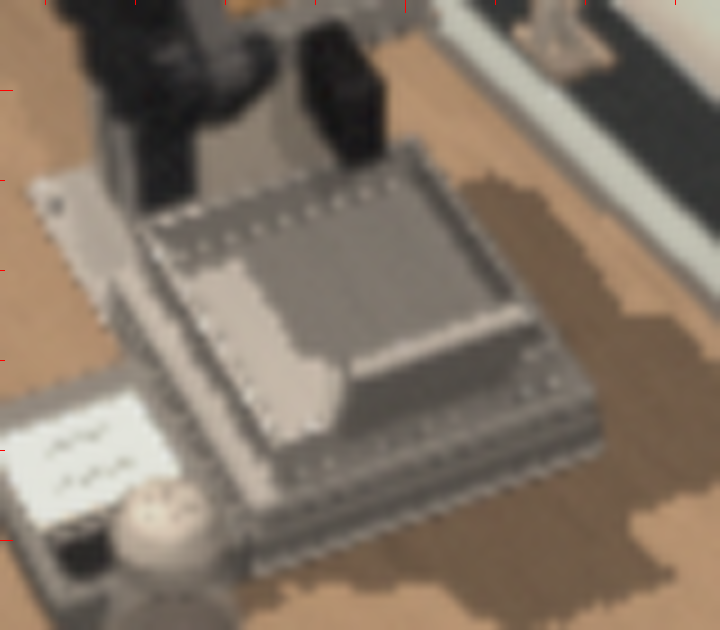

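Request:
move_arm:
  steps:
    - [[0,-0.003,0.003,0.0013,0.0196,0.0148,0],[0,-0.003,0.003,0.0014,0.0196,0.0148,0],[0,-0.003,0.003,0.0015,0.0195,0.0148,0],[0,-0.003,0.003,0.0016,0.0195,0.0148,0],[0,0,0,0,0,0.02,0],[0,0,0,0,0,0.025,0],[0,0,0,0,0,0.025,0],[0,0,0,0,0,0.02,0],[0,0,0,0,0,0,0],[0,0,0,0,0,0,0]]

```text
time: 12.3
position: [457.1, 197.5, 59.7]
ee_rot: [0.256, 3.13, -0.01]
ft_force: [0.1, 0.9, -0.1]
finger_gap: 0.002
```

Run:
```python
from carry import *
from rig import eyes
from ov import *
Rd=panR(1.42,0)
plan([((454.5,203.3,34),Rd)],vmax=30)
t=eyes.read_camera("top");s=eyes.read_camera("scene")
crop(s,120,230,230,340,6,"pics/s11.png")
```

```text
t 12.3 p [457.1 197.5  59.7] z [ 0.    -0.006 -1.   ] gap 0.2 F [ 0.1  0.9 -0.1] j [-1.01  0.39  0.59  2.11 -0.31  0.73  1.19]
n= 1 dist 26.4 to [454.5 203.3  34. ]
[-0.006, 0.001, -0.012, 0.0036, 0.0054, 0.0256]
```

View pics/s11.png

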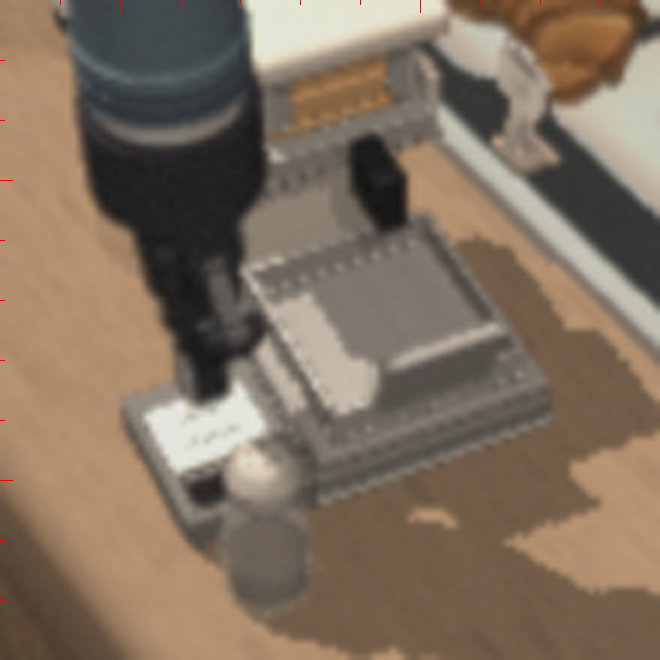

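Request:
move_arm:
  steps:
    - [[0,0,0,0.001,0.0025,0.012,0],[0,0,0,0.001,0.0025,0.01,0],[0,0,0,0,0,0.003,0],[0,0,0,0,0,0,0],[0,0,0,0,0,0,0]]

```text
time: 12.82
position: [455.9, 205.3, 35.7]
ee_rot: [0.25, 3.129, -0.005]
ft_force: [-0.3, 0.0, 0.1]
finger_gap: 0.002
```

Request:
move_arm:
  steps:
    - [[0,0,0,0,0,0.002,0],[0,0,0,0,0,0.002,0],[0,0,0,0,0,0,0]]

```text
time: 13.07
position: [456.2, 205.2, 31.9]
ee_rot: [0.25, 3.129, -0.004]
ft_force: [-0.4, -0.1, 0.1]
finger_gap: -0.003
```

Request:
move_arm:
  steps:
    - [[0,0,0,0,0,0.002,0],[0,0,0,0,0,0.001,0],[0,0,0,0,0,0,0]]

```text
time: 13.32
position: [456.1, 205.1, 28.8]
ee_rot: [0.25, 3.129, -0.004]
ft_force: [0.2, 0.3, -0.2]
finger_gap: 0.002
```

Request:
move_arm:
  steps:
    - [[0,0,0,0,0,0.001,0],[0,0,0,0,0,0,0],[0,0,0,0,0,0,0]]

```text
time: 13.57
position: [456.4, 205.2, 28.1]
ee_rot: [0.25, 3.128, -0.004]
ft_force: [0.3, -0.4, -0.7]
finger_gap: -0.001
```

Request:
move_arm:
  steps:
    - [[0,0,0,0,0,0.001,0],[0,0,0,0,0,0.001,0],[0,0,0,0,0,0,0]]

```text
time: 13.82
position: [456.4, 205.3, 26.6]
ee_rot: [0.251, 3.129, -0.003]
ft_force: [-1.6, -1.1, 6.5]
finger_gap: -0.003
```

Request:
move_arm:
  steps:
    - [[0,0,0,0,0,0.001,0],[0,0,0,0,0,0,0],[0,0,0,0,0,0,0]]

```text
time: 14.07
position: [456.5, 205.3, 26.5]
ee_rot: [0.251, 3.13, -0.002]
ft_force: [-4.5, -2.2, 15.2]
finger_gap: -0.003
```

Request:
move_arm:
  steps:
    - [[0,0,0,0,0,0,0],[0,0,0,0,0,-0.005,0],[0,0,0,0,0,-0.015,0],[0,0,0,0,-0.005,-0.03,0],[0,0,0,0,-0.01,-0.035,0],[0,0,0,0,-0.01,-0.035,0],[0,0,0,0,-0.01,-0.035,0],[0,0,0,0,0,-0.03,0],[0,0,0,0,0,0,0]]

```text
time: 14.82
position: [454.6, 172.2, 216.2]
ee_rot: [0.253, 3.119, 0.01]
ft_force: [0.7, 0.4, 0.9]
finger_gap: 0.002
```

```bash
cat > pad.py <<'E'
from plan import *
def padR(lean=35,th=1.42):
    s,c=np.sin(np.radians(lean)),np.cos(np.radians(lean))
    return rz(th)*R.from_matrix(np.array([[c,0,s],[0,-1,0],[s,0,-c]]).T)
RP=padR()
def gp(x=-43,y=0,z=133,back=0): return tcp(pt(ST,(x,y,z)),RP,back)
E
python3 - <<'E'
from pad import *
from rig import eyes
from h import *
c=eyes.read_camera("scene");crop(c,120,230,230,340,6,"pics/s12.png");t=eyes.read_camera("top");crop(t,150,260,175,305,6,"pics/t12.png")
plan([(gp(back=130)+[0,-20,0],RP),(gp(),RP)])
E
```

```text
t 14.92 p [451.1 171.8 211.4] z [ 0.005  0.    -1.   ] gap 0.2 F [-0.4  1.3 -0.6] j [-1.12  0.08  0.71  2.04 -0.06  1.04  1.03]
n= 16 dist 113.2 to [548.5 115.6 224.2]
[-0.029, 0.03, 0.094, -0.0066, -0.0025, -0.0008]
[-0.029, 0.03, 0.094, -0.0068, -0.0018, -0.001]
[-0.029, 0.03, 0.094, -0.0069, -0.0012, -0.0013]
[-0.029, 0.03, 0.094, -0.0069, -0.0005, -0.0015]
[-0.029, 0.03, 0.094, -0.0069, 0.0002, -0.0017]
[-0.029, 0.03, 0.094, -0.0067, 0.0009, -0.0019]
[-0.029, 0.03, 0.094, -0.0066, 0.0016, -0.0021]
[-0.029, 0.03, 0.094, -0.0063, 0.0023, -0.0022]
[-0.029, 0.03, 0.094, -0.006, 0.0029, -0.0023]
[-0.029, 0.03, 0.094, -0.0056, 0.0035, -0.0024]
[-0.029, 0.03, 0.094, -0.0052, 0.0041, -0.0025]
[-0.029, 0.03, 0.094, -0.0047, 0.0047, -0.0025]
[-0.029, 0.03, 0.094, -0.0042, 0.0052, -0.0025]
[-0.029, 0.03, 0.094, -0.0036, 0.0056, -0.0024]
[-0.029, 0.03, 0.094, -0.003, 0.006, -0.0023]
[-0.029, 0.03, 0.094, -0.0023, 0.0063, -0.0022]
n= 4 dist 142.3 to [559.7 209.3 117.7]
[0, 0, 0, 0.004, -0.0008, 0.0353] x 4
```

View pics/s12.png

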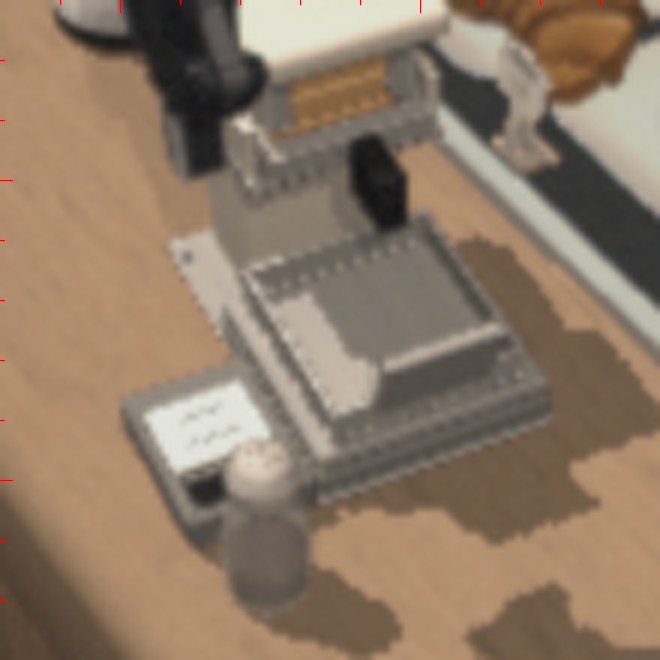

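View pics/t12.png

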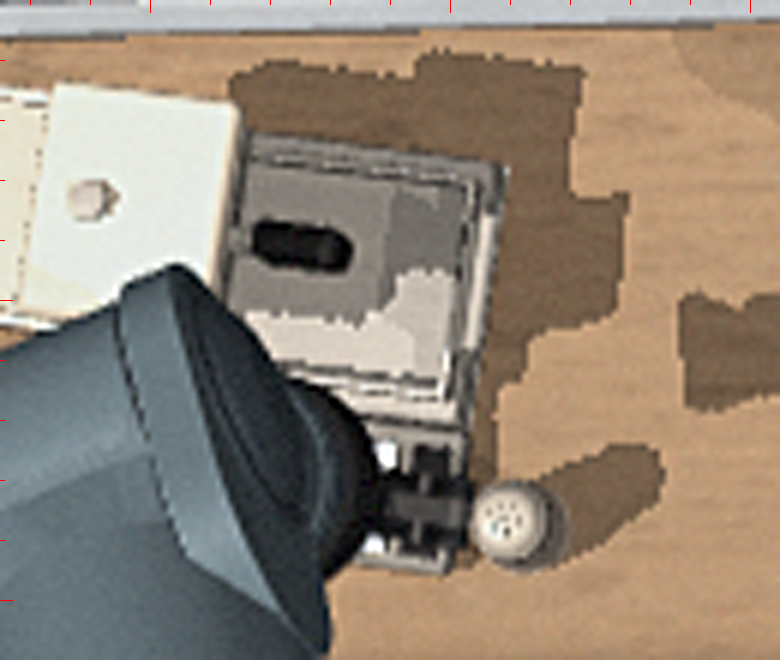

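Request:
move_arm:
  steps:
    - [[-0.029,0.03,0.094,-0.0066,-0.0065,-0.001,0.02],[-0.029,0.03,0.094,-0.007,-0.006,-0.002,0.04],[-0.029,0.03,0.094,-0.008,-0.005,-0.003,0.05],[-0.029,0.03,0.094,-0.008,-0.003,-0.003,0.05],[-0.029,0.03,0.094,-0.008,-0.001,-0.003,0.05],[-0.029,0.03,0.094,-0.008,0.001,-0.003,0.05],[-0.029,0.03,0.094,-0.007,0.002,-0.003,0.05],[-0.029,0.03,0.094,-0.006,0.0025,-0.003,0.05],[-0.029,0.03,0.094,-0.006,0.003,-0.002,0.05],[-0.029,0.03,0.094,-0.0056,0.0035,-0.002,0.05]]

```text
time: 15.75
position: [511.1, 118.5, 222.5]
ee_rot: [-1.509, -2.412, -0.431]
ft_force: [-0.1, 0.3, 0.0]
finger_gap: 0.585
```

Request:
move_arm:
  steps:
    - [[-0.029,0.03,0.094,-0.0052,0.004,-0.0025,0.05],[-0.029,0.03,0.094,-0.0047,0.0047,-0.0025,0.05],[-0.029,0.03,0.094,-0.0042,0.005,-0.0025,0.05],[-0.029,0.03,0.094,-0.0036,0.0056,-0.0025,0.05],[-0.029,0.03,0.094,-0.003,0.006,-0.0025,0.05],[-0.029,0.03,0.094,-0.002,0.006,-0.002,0.05],[0,0,0,0,0,0,0.05],[0,0,0,0,0,0,0.05]]

```text
time: 16.42
position: [546.6, 97.6, 227.6]
ee_rot: [-2.024, -1.753, -0.621]
ft_force: [-0.2, 0.3, 0.1]
finger_gap: 0.585
```

Run:
```python
from pad import *
plan([(gp(back=100),RP),(gp(),RP)])
```

```text
t 16.42 p [546.6  97.6 227.6] z [ 0.076  0.559 -0.826] gap 50.0 F [-0.2  0.3  0.1] j [-0.71  0.31  0.93  1.98 -0.93  1.21  0.51]
n= 2 dist 61.9 to [551.  152.6 199.6]
[-0.005, 0.006, 0.002, 0.0148, -0.0016, 0.0271]
[-0.005, 0.006, 0.002, 0.0147, -0.0018, 0.0272]
n= 3 dist 100.0 to [559.7 209.3 117.7]
[0, 0, 0, 0.0, 0.0, 0.0333] x 3
```

Request:
move_arm:
  steps:
    - [[-0.0025,0.003,0.001,0.0074,-0.0008,0.0136,0.05],[-0.0025,0.003,0.001,0.0074,-0.0008,0.0136,0.05],[-0.0025,0.003,0.001,0.0074,-0.0008,0.0136,0.05],[-0.0025,0.003,0.001,0.0074,-0.0008,0.0136,0.05],[0,0,0,0,0,0.02,0.05],[0,0,0,0,0,0.02,0.05],[0,0,0,0,0,0,0.05],[0,0,0,0,0,0,0.05]]

```text
time: 17.08
position: [554.8, 178.2, 167.6]
ee_rot: [-2.022, -1.744, -0.64]
ft_force: [0.9, 0.3, 0.8]
finger_gap: 0.585
```

Run:
```python
from pad import *
from rig import eyes
from h import *
plan([(gp(),RP)])
c=eyes.read_camera("scene");crop(c,90,210,240,360,6,"pics/s13.png");t=eyes.read_camera("top");crop(t,150,260,175,305,6,"pics/t13.png")
p,r,_=cur()
for d in(-25,0,25):
    w=p+r.apply([0,d,-5]);print(((px(t,w)-[175,150]+.5)*6).round(),((px(c,w)-[240,90]+.5)*6).round())
```

```text
t 17.08 p [554.8 178.2 167.6] z [ 0.085  0.569 -0.818] gap 49.9 F [0.9 0.3 0.8] j [-0.77  0.41  0.83  2.02 -1.09  1.08  0.53]
n= 2 dist 59.0 to [559.7 209.3 117.7]
[0, 0, 0, -0.0015, 0.0001, 0.0295] x 2
[353. 303.] [295. 352.]
[362. 241.] [348. 335.]
[372. 180.] [400. 318.]
```

View pics/s13.png

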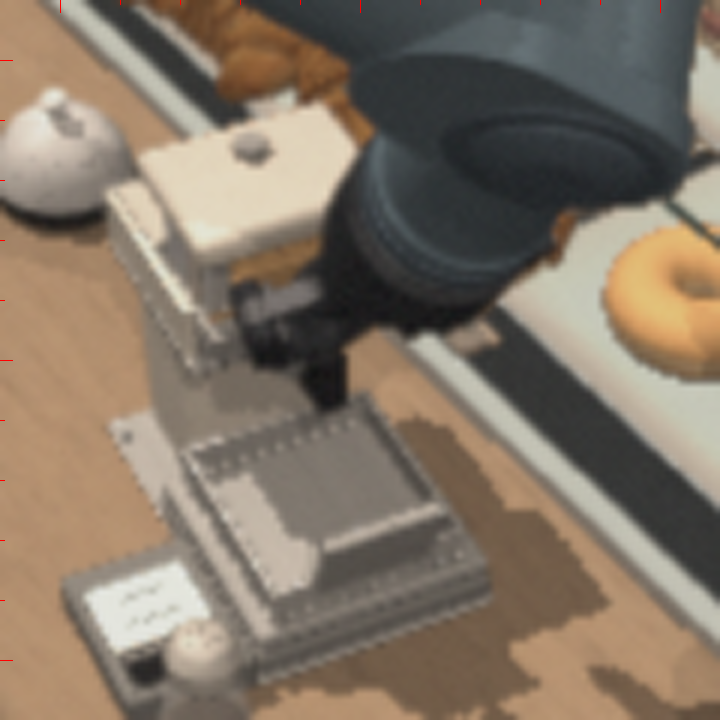

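View pics/t13.png

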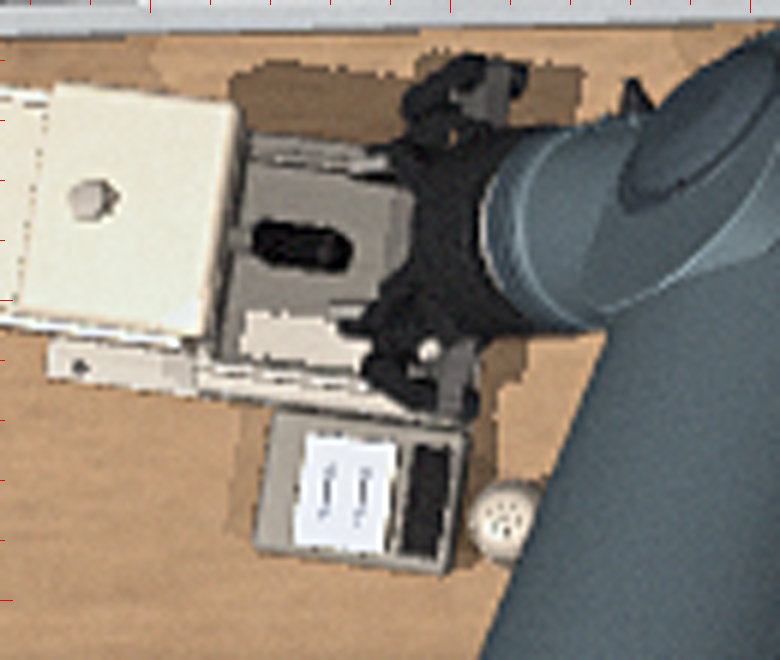

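Request:
move_arm:
  steps:
    - [[0,0,0,-0.001,0,0.015,0.05],[0,0,0,-0.001,0,0.015,0.05],[0,0,0,-0.001,0,0.015,0.05],[0,0,0,0,0,0.012,0.05],[0,0,0,0,0,0,0.05],[0,0,0,0,0,0,0.05]]

```text
time: 17.68
position: [561.4, 205.7, 121.1]
ee_rot: [-2.026, -1.742, -0.645]
ft_force: [0.2, -0.4, 0.2]
finger_gap: 0.588
```

Run:
```python
from pad import *
from rig import eyes
from h import *
plan([(gp(),RP)])
c=eyes.read_camera("scene");crop(c,90,210,240,360,6,"pics/s14.png");t=eyes.read_camera("top");crop(t,150,260,175,305,6,"pics/t14.png")
```

```text
t 17.68 p [561.4 205.7 121.1] z [ 0.09   0.569 -0.818] gap 50.3 F [ 0.2 -0.4  0.2] j [-0.76  0.49  0.76  2.03 -1.21  1.03  0.6 ]
n= 1 dist 5.2 to [559.7 209.3 117.7]
[0.004, -0.003, 0.001, 0.0007, -0.0023, 0.0046]
```

View pics/s14.png

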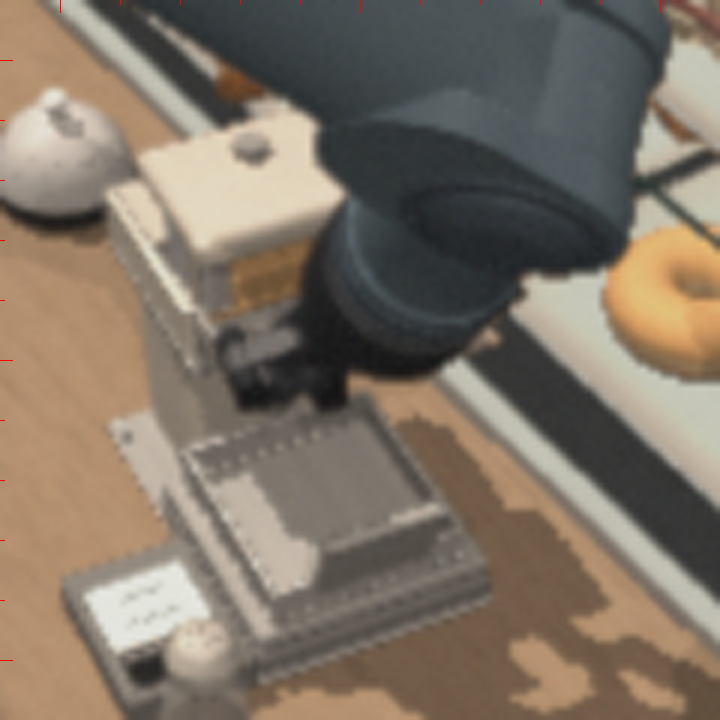

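View pics/t14.png

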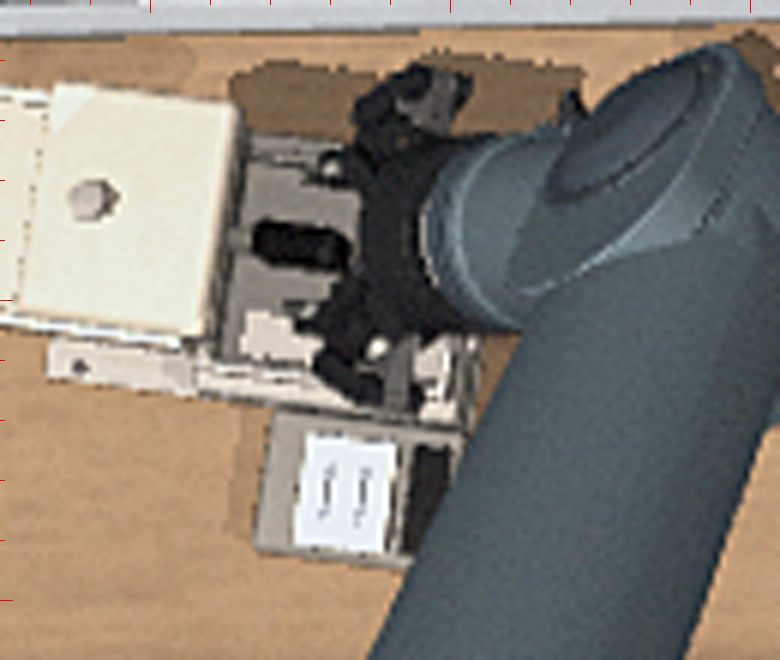

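Request:
move_arm:
  steps:
    - [[0.004,-0.003,0.001,0.0005,-0.003,0.0045,0.05],[0,0,0,0,0,0,0.04],[0,0,0,0,0,0,0.03],[0,0,0,0,0,0,0.03],[0,0,0,0,0,0,0.022],[0,0,0,0,0,0,0.022]]
  squeeze: 80

```text
time: 18.28
position: [558.9, 209.2, 117.6]
ee_rot: [-2.026, -1.742, -0.639]
ft_force: [-0.5, 0.1, 0.0]
finger_gap: 0.258
```

Run:
```python
from pad import *
from rig import eyes
from h import *
plan([(gp(),RP)])
c=eyes.read_camera("scene");crop(c,90,210,240,360,6,"pics/s15.png");t=eyes.read_camera("top");crop(t,150,260,175,305,6,"pics/t15.png")
```

```text
t 18.28 p [558.9 209.2 117.6] z [ 0.086  0.567 -0.819] gap 22.0 F [-0.5  0.1  0. ] j [-0.76  0.5   0.76  2.04 -1.21  1.02  0.6 ]
n= 1 dist 0.8 to [559.7 209.3 117.7]
[0, 0, 0, 0.0002, 0.0008, 0.0] x 1
```

View pics/t15.png

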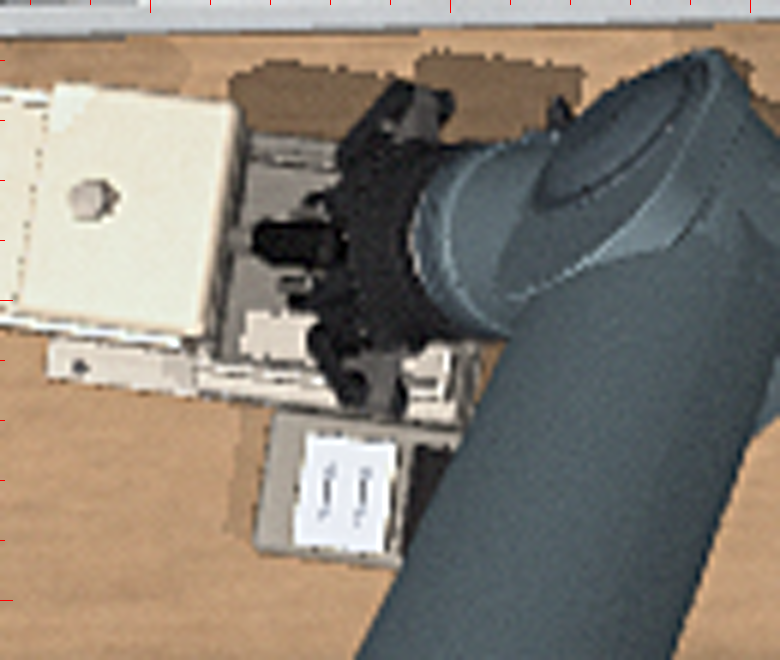

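Request:
move_arm:
  steps:
    - [[0,0,0,0,0,0,0.016],[0,0,0,0,0,0,0.01],[0,0,0,0,0,0,0],[0,0,0,0,0,0,0],[0,0,0,0,0,0,0]]
  squeeze: 80

```text
time: 18.8
position: [560.6, 208.7, 118.1]
ee_rot: [-2.029, -1.742, -0.642]
ft_force: [5.7, 0.0, 0.2]
finger_gap: 0.173
```

Run:
```python
from pad import *
p,r,o=cur()
d=rz(1.42).apply([-1,0,0]);print("pull dir in tool",r.inv().apply(d).round(4),"z up",r.inv().apply([0,0,1]).round(3))
plan([(p+52*d,r)],vmax=6)
```

```text
pull dir in tool [-0.8194  0.0018 -0.5732] z up [ 0.573  0.003 -0.819]
t 18.8 p [560.6 208.7 118.1] z [ 0.09   0.566 -0.819] gap 14.8 F [5.7 0.  0.2] j [-0.76  0.5   0.76  2.03 -1.21  1.02  0.6 ]
n= 9 dist 52.0 to [552.8 157.3 118.1]
[0, 0, 0, -0.0047, 0.0, -0.0033] x 9
```

Request:
move_arm:
  steps:
    - [[0,0,0,0,0.0015,0,0],[0,0,0,-0.0041,0,-0.00287,0],[0,0,0,-0.0041,0,-0.00287,0],[0,0,0,-0.0041,0,-0.00287,0],[0,0,0,-0.0041,0,-0.00287,0],[0,0,0,0,0,0,0]]

```text
time: 19.3
position: [558.0, 191.6, 118.2]
ee_rot: [-2.023, -1.742, -0.642]
ft_force: [4.5, 3.5, -1.4]
finger_gap: 0.17
```

Run:
```python
from pad import *
from rig import eyes
from h import *
p,r,o=cur();plan([(p,r)])
c=eyes.read_camera("scene");crop(c,90,210,240,360,6,"pics/s16.png")
```

```text
t 19.3 p [558.  191.6 118.2] z [ 0.086  0.57  -0.817] gap 14.5 F [ 4.5  3.5 -1.4] j [-0.73  0.5   0.77  2.04 -1.2   1.04  0.63]
n= 1 dist 0.0 to [558.  191.6 118.2]
[0, 0, 0, 0.0, 0.0, 0.0] x 1
```

View pics/s16.png

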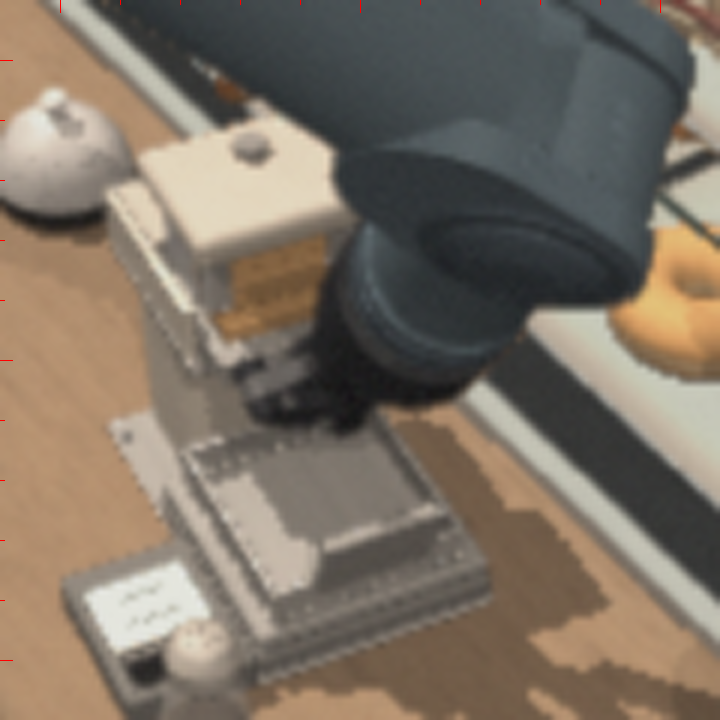

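Request:
move_arm:
  steps:
    - [[0,0,0,-0.0041,0.0005,-0.00287,0],[0,0,0,-0.0041,0.0005,-0.00287,0],[0,0,0,-0.0041,0,-0.00287,0],[0,0,0,-0.0041,0,-0.00287,0],[0,0,0,-0.0041,0,-0.00287,0],[0,0,0,-0.0033,0,-0.0023,0],[0,0,0,0,0,0,0],[0,0,0,0,0,0,0]]

```text
time: 20.02
position: [554.0, 164.7, 118.1]
ee_rot: [-2.019, -1.742, -0.641]
ft_force: [4.4, 7.3, -1.5]
finger_gap: 0.173
```

Still spring force only (7 N); about 7.5 mm to the stop.

Request:
move_arm:
  steps:
    - [[0,0,0,-0.0033,0,-0.0023,0],[0,0,0,-0.0025,0,-0.0017,0],[0,0,0,-0.0016,0,-0.0012,0],[0,0,0,0,0,0,0],[0,0,0,0,0,0,0]]

```text
time: 20.43
position: [552.9, 157.2, 118.2]
ee_rot: [-2.017, -1.742, -0.642]
ft_force: [6.1, 9.8, -2.8]
finger_gap: 0.171
```

Request:
move_arm:
  steps:
    - [[0,0,0,-0.0012,0,-0.0008,0],[0,0,0,0,0,0,0],[0,0,0,0,0,0,0]]

```text
time: 20.68
position: [552.9, 157.2, 118.2]
ee_rot: [-2.015, -1.742, -0.643]
ft_force: [7.6, 12.8, -4.9]
finger_gap: 0.172
```

Request:
move_arm:
  steps:
    - [[0,0,0,-0.0012,0,-0.0008,0],[0,0,0,0,0,0,0],[0,0,0,0,0,0,0]]

```text
time: 20.93
position: [552.9, 157.2, 118.2]
ee_rot: [-2.014, -1.743, -0.644]
ft_force: [8.8, 14.7, -6.5]
finger_gap: 0.172
```

At the stop (position no longer changes, force climbs). Hold and look.

Request:
move_arm:
  steps:
    - [[0,0,0,0,0,0,0],[0,0,0,0,0,0,0],[0,0,0,0,0,0,0],[0,0,0,0,0,0,0],[0,0,0,0,0,0,0],[0,0,0,0,0,0,0]]

```text
time: 21.43
position: [552.8, 157.2, 118.2]
ee_rot: [-2.014, -1.743, -0.644]
ft_force: [8.5, 14.1, -6.3]
finger_gap: 0.175
```

Run:
```python
from pad import *
from rig import eyes
from h import *
p,r,o=cur();plan([(p,r)])
d=rz(1.42).apply([1,0,0]);print("home dir in tool",r.inv().apply(d).round(4))
c=eyes.read_camera("scene");crop(c,90,210,240,360,6,"pics/s17.png")
t=eyes.read_camera("top");crop(t,150,260,175,305,6,"pics/t17.png")
```

```text
t 21.43 p [552.8 157.2 118.2] z [ 0.083  0.575 -0.814] gap 14.9 F [ 8.5 14.1 -6.3] j [-0.68  0.5   0.78  2.05 -1.18  1.08  0.68]
n= 1 dist 0.0 to [552.8 157.2 118.2]
[0, 0, 0, 0.0, 0.0, 0.0] x 1
home dir in tool [0.8142 0.0069 0.5806]
```

View pics/s17.png

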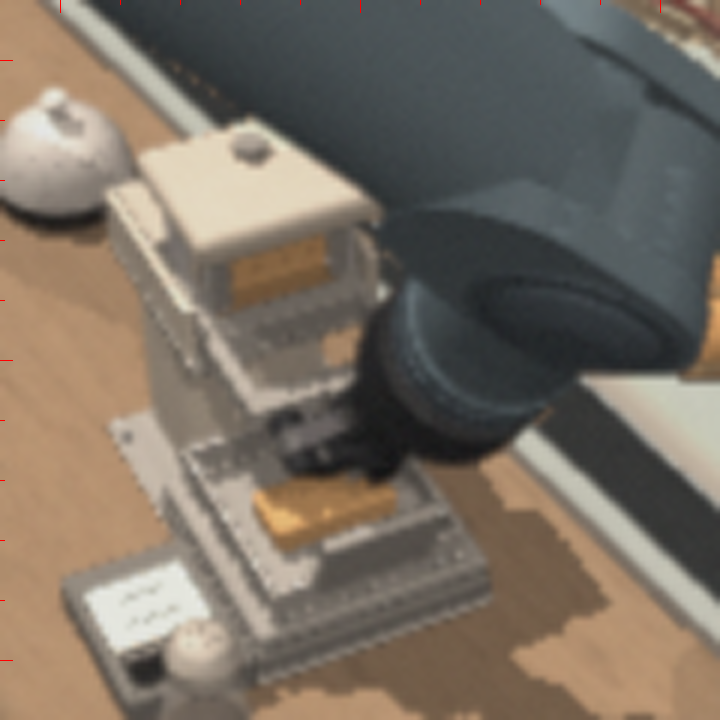

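View pics/t17.png

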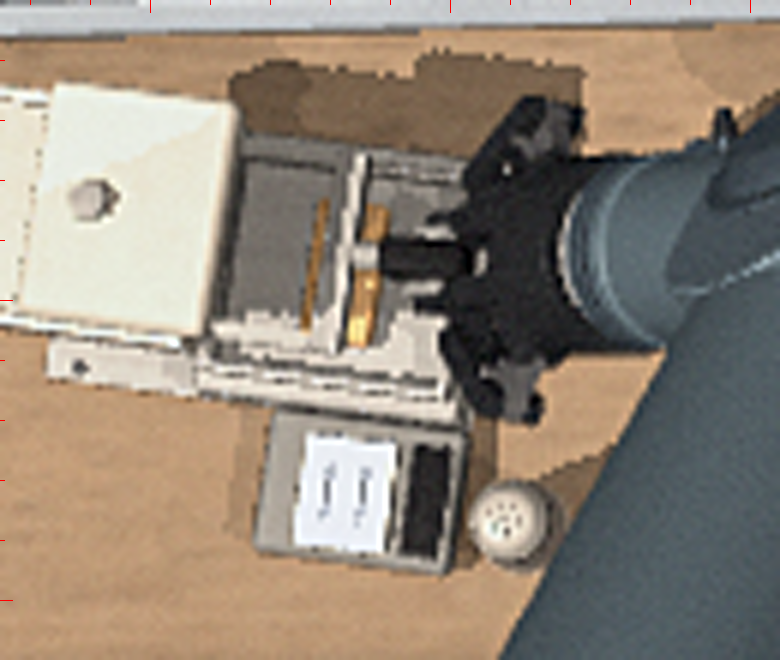

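Request:
move_arm:
  steps:
    - [[0,0,0,0.002,0,0.0014,0],[0,0,0,0.00245,0,0.00174,0],[0,0,0,0.00245,0,0.00174,0],[0,0,0,0.00245,0,0.00174,0],[0,0,0,0.00245,0,0.00174,0],[0,0,0,0.00245,0,0.00174,0],[0,0,0,0.00245,0,0.00174,0],[0,0,0,0.00245,0,0.00174,0],[0,0,0,0.00245,0,0.00174,0],[0,0,0,0.00245,0,0.00174,0]]

```text
time: 22.37
position: [556.6, 181.7, 118.1]
ee_rot: [-2.019, -1.742, -0.641]
ft_force: [3.2, 5.3, 0.7]
finger_gap: 0.173
```

Request:
move_arm:
  steps:
    - [[0,0,0,0.00245,0,0.00174,0],[0,0,0,0.00245,0,0.00174,0],[0,0,0,0.00245,0,0.00174,0],[0,0,0,0.00245,0,0.00174,0],[0,0,0,0.0016,0,0.00115,0],[0,0,0,0,0,0,0],[0,0,0,0,0,0,0]]

```text
time: 22.95
position: [558.6, 195.6, 118.1]
ee_rot: [-2.019, -1.742, -0.642]
ft_force: [2.8, 6.5, 0.1]
finger_gap: 0.179
```

Run:
```python
from pad import *
p,r,o=cur()
d=rz(1.42).apply([1,0,0]);print("home dir in tool",r.inv().apply(d).round(4), (208.7-p[1])/.9886)
plan([(p,r)])
```

```text
home dir in tool [0.8163 0.0039 0.5776] 13.256125774112494
t 22.95 p [558.6 195.6 118.1] z [ 0.084  0.571 -0.816] gap 15.3 F [2.8 6.5 0.1] j [-0.74  0.5   0.76  2.04 -1.2   1.04  0.62]
n= 1 dist 0.0 to [558.6 195.6 118.1]
[0, 0, 0, 0.0, 0.0, 0.0] x 1
```

Request:
move_arm:
  steps:
    - [[0,0,0,0.0024,0,0.0017,0],[0,0,0,0.0024,0,0.0017,0],[0,0,0,0.0024,0,0.0017,0],[0,0,0,0.0016,0,0.0012,0],[0,0,0,0,0,0,0],[0,0,0,0,0,0,0]]

```text
time: 23.45
position: [560.0, 204.9, 118.1]
ee_rot: [-2.02, -1.742, -0.641]
ft_force: [1.6, 5.8, 4.9]
finger_gap: 0.171
```

Request:
move_arm:
  steps:
    - [[0,0,0,0.0012,0,0.0009,0],[0,0,0,0,0,0,0],[0,0,0,0,0,0,0]]

```text
time: 23.7
position: [560.2, 206.0, 118.1]
ee_rot: [-2.021, -1.741, -0.64]
ft_force: [1.2, 5.7, 6.4]
finger_gap: 0.17
```

Request:
move_arm:
  steps:
    - [[0,0,0,0.0017,0,0.0002,0],[0,0,0,0.0008,0,0.0006,0],[0,0,0,0,0,0,0],[0,0,0,0,0,0,0]]

```text
time: 24.03
position: [560.5, 207.5, 118.1]
ee_rot: [-2.023, -1.742, -0.639]
ft_force: [0.9, 4.5, 4.1]
finger_gap: 0.171
```

Request:
move_arm:
  steps:
    - [[0,0,0,0.0011,0,0.0006,0],[0,0,0,0,0,0,0],[0,0,0,0,0,0,0]]

```text
time: 24.28
position: [560.6, 208.3, 118.1]
ee_rot: [-2.024, -1.742, -0.638]
ft_force: [0.2, 4.4, 4.6]
finger_gap: 0.17
```

Request:
move_arm:
  steps:
    - [[0,0,0,0.0011,0,0.0002,0],[0,0,0,0,0,0,0],[0,0,0,0,0,0,0]]

```text
time: 24.53
position: [560.7, 208.6, 118.1]
ee_rot: [-2.025, -1.742, -0.637]
ft_force: [0.0, 4.4, 4.1]
finger_gap: 0.171
```

Request:
move_arm:
  steps:
    - [[0,0,0,0.001,0,0.0004,0],[0,0,0,0,0,0,0],[0,0,0,0,0,0,0]]

```text
time: 24.78
position: [560.7, 208.6, 118.1]
ee_rot: [-2.027, -1.742, -0.636]
ft_force: [-2.6, 0.7, 4.4]
finger_gap: 0.175
```

Request:
move_arm:
  steps:
    - [[0,0,0,0.0006,0,0.0002,0],[0,0,0,0,0,0,0.016],[0,0,0,0,0,0,0.02],[0,0,0,0,0,0,0.026],[0,0,0,0,0,0,0.034],[0,0,0,0,0,0,0.04],[0,0,0,0,0,0,0.04]]

```text
time: 25.37
position: [561.5, 209.7, 118.4]
ee_rot: [-2.027, -1.742, -0.638]
ft_force: [-0.9, 1.0, 0.4]
finger_gap: 0.466
```

Request:
move_arm:
  steps:
    - [[0,0,0,0,0,-0.005,0.04],[0,0,0,0,0,-0.01,0.04],[0,0,0,0,0,-0.02,0.04],[0,0,0,0,0,-0.025,0.04],[0,0,0,0,0,-0.03,0.04],[0,0,0,0,0,-0.03,0.04],[0,0,0,0,0,-0.03,0.04],[0,0,0,0,0,-0.03,0.04],[0,0,0,0,0,0,0.04],[0,0,0,0,0,0,0.04]]

```text
time: 26.2
position: [547.4, 105.6, 268.9]
ee_rot: [-2.029, -1.74, -0.646]
ft_force: [-0.8, 0.5, -0.9]
finger_gap: 0.465
```

Run:
```python
from pad import *
from rig import eyes
from h import *
p,r,o=cur();plan([(p,r)])
c=eyes.read_camera("scene");crop(c,90,230,230,370,5,"pics/s18.png")
t=eyes.read_camera("top");crop(t,150,260,155,285,6,"pics/t18.png")
```

```text
t 26.2 p [547.4 105.6 268.9] z [ 0.092  0.568 -0.818] gap 39.8 F [-0.8  0.5 -0.9] j [-0.77  0.24  0.96  1.96 -0.87  1.22  0.41]
n= 1 dist 0.0 to [547.4 105.6 268.9]
[0, 0, 0, 0.0, 0.0, 0.0] x 1
```

View pics/s18.png

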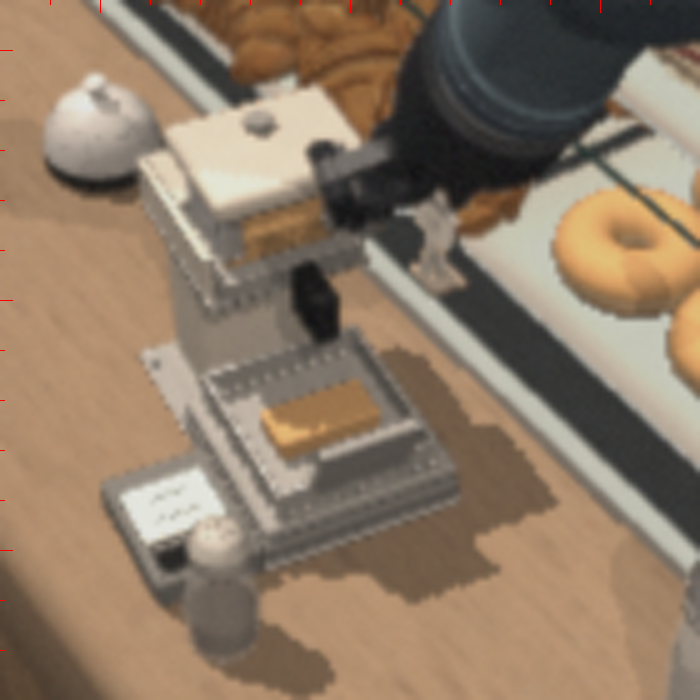

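View pics/t18.png

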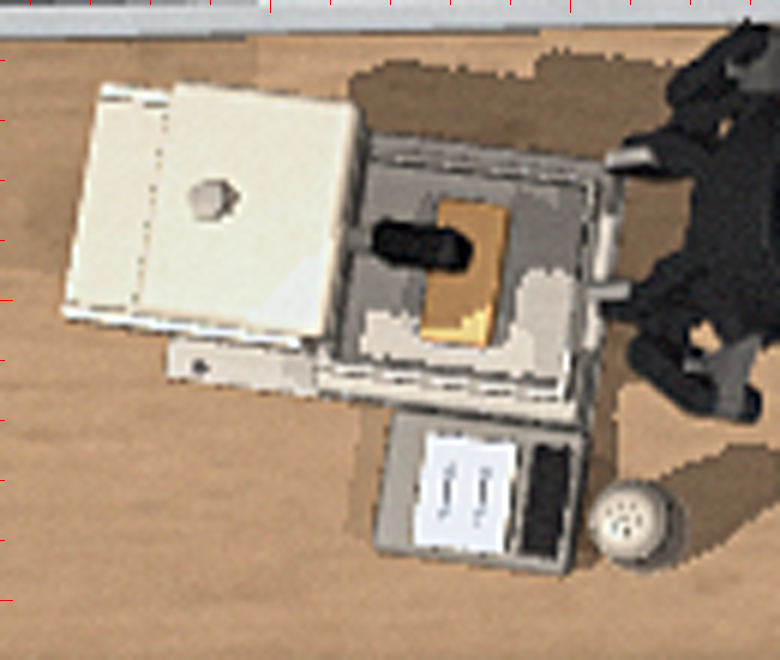

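Run:
```python
from pad import *
from rig import eyes
from h import *
a=load("top0");b=eyes.read_camera("top")
for n,(r0,r1,c0,c1) in dict(pourer=(148,185,322,355),jug=(220,256,372,410),shaker=(228,246,252,268)).items():
    A=cv2.cvtColor(a["img"][r0:r1,c0:c1],7).astype(np.float32);B=cv2.cvtColor(b["img"][r0:r1,c0:c1],7).astype(np.float32)
    print(n,np.abs(A-B).mean().round(2),np.round(cv2.phaseCorrelate(A,B)[0],2))
s=eyes.read_camera("scene");cv2.imwrite("pics/s19.png",s["img"][:,:,::-1])
print(manip.observe()["qvel"].round(3))
```

```text
pourer 74.77 [ 0.49 -0.42]
jug 8.66 [-0.06  0.04]
shaker 12.17 [0.39 0.16]
[-0.002  0.008 -0.004  0.001  0.001 -0.001  0.001]
```

View pics/s19.png

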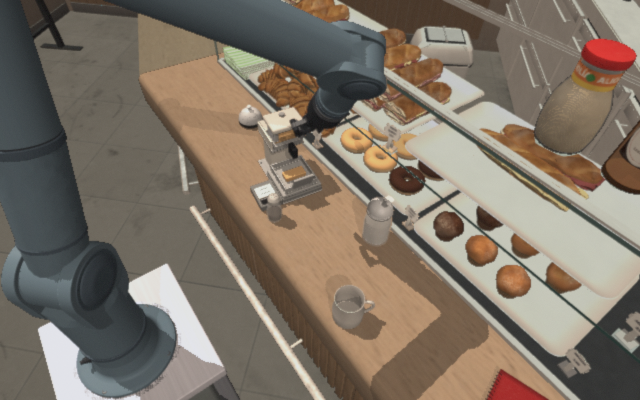

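```bash
python3 -c "
from rig import manip
print(manip.sign_off())"
```

```text
the job is handed in; nothing more can be done
None
```

I did the whole job in the order asked and handed it in at about 26 s on the robot's clock, well inside the 72 s limit.

- **Pan:** It stands on the scale platform with its tab to the front. In the pictures it is within about 1–2 mm of the middle and square to it.
- **Tare key:** I pressed it straight down to its stop with about 15 N. The display stays blank, so that force is my only evidence that the key registered.
- **Dispenser slide:** I pulled the slide until it stopped moving at about 52 mm and the force rose past the spring's, to about 15 N. I held it there for about 1 s. I then eased it home in small steps with the paddle still gripped, and let go once the pull had dropped to about 1 N.
- **Last pictures:** One biscuit lies flat in the pan and the paddle is back in its starting place. The magazine still shows a biscuit.
- **Bystanders:** The jug and shaker have not moved by the before-and-after comparison of the top pictures. That comparison failed for the pourer because the arm hid it, but the scene camera shows it standing where it was.
- **Arm:** It ended clear of everything, with no contact force.

One disagreement: the two cameras put the station and the pan 2–4 mm apart. I used a fit of both and checked the pan's margins to the platform edge directly.

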